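# Box the pencil barrels with the scoop and prove the lid's catch

### The arm

A 7-joint arm with a two-finger parallel gripper is mounted at the origin on the work surface. World frame = base frame: x ahead of the robot, y to its left, z up, the work surface at z = 0. Lengths are in m, angles in rad, forces in N, time in s.
With the tool pointing down it reaches from about 0.4 to 0.875 m from the base axis. Payload 6.5 kg.
Tool frame: the origin (TCP) lies midway between the tips of the shut fingers; the grasp point (between the pads) lies 19 mm behind it; y points along the fingers, x is the direction in which the jaws open and shut, and the axes are right-handed (so a half turn about y gives the same grasp; the last joint's range is limited). The gripper opens to 88 mm and grips with 3 to 60 N. Pads are 18 mm wide; open, the fingers measure 123 mm over their backs; the gripper's body (75 mm by 187 mm) begins 45 mm behind the grasp point.
Start: joints at [1.204, 0.536, -0.004, 1.538, 0.003, 1.067, -0.071], TCP at [0.193, -0.621, 0.239] pointing down, gripper open.
Joint ranges: [-2.7, 2.7], [-0.37, 2.16], [-1.27, 1.26], [0.24, 2.4], [-1.31, 4.45], [0.19, 1.91], [-2.76, 2.76]. Speed limits (rad/s): [2.39, 2.39, 3.14, 3.14, 3.14, 3.14, 3.14].

### API

Orientations are given as a unit quaternion [w, x, y, z].
In Python, from station import env gives the robot as it stands.
- The arm moves only by the tool drive_tool, never from a script. Its argument "series" is a list of rows, each a list of 7 numbers: the shift along the tool's x, y, z in m, then the turn, a rotation vector about the tool's x, y, z in rad, then the finger opening in m, from 0 to 0.0881. A call has exactly 8 rows; each row is the pose to reach, as a shift and turn from the pose commanded when the call began, along the tool's axes at that moment; what a row does not reach only later rows make up. A row lasts 1/12 s, in which the tool goes at most 41.7 mm and 7.16 degrees, less where a joint would pass 70% of its speed; a pose out of reach is approached as far as the arm can. A call with a gripper value outside its range is refused whole. The fingers move at their own pace and stop on an object; "grip_force" is the grip in N (left out, the last holds). Time passes only in rows, so rows that repeat a pose let the fingers close, or fill a call up. It gives the time, the measured TCP pose, the force and the opening at its end, in the units of the state.
- env.read_state(): the state, without advancing time (a new reading comes with each control period).
- env.capture(name): name is "scene" or "top"; returns the picture (480x640x3 uint8, blue, green, red); there is no depth.
- env.camera_info(name): a dict with "fx", "fy", "cx", "cy" (pixels), "world_from_camera" (4x4, takes a point from camera to world coordinates). Camera axes: x right, y down, z forward; pixel columns grow to the right and rows downward; lengths in m; the calibration is good to about 2 mm. A picture is of the moment at which its call begins. camera_info takes no time and is no camera call.
- env.close_job(): hands the job in, once; it reports no verdict.
The state is a dict: "clock": time; "joint_pos": joint angles; "qd": joint speeds; "effort": joint torques, N m; "tcp_pos": TCP position; "orientation": TCP orientation; "force": force on the tool from outside, world axes, zero at the start; "moment": the same for the moment, N m; "finger_gap": finger opening in m.
Only numpy, scipy, OpenCV 4.12 (cv2) and the standard library are available. Lean on these libraries where they do the work, as an engineer would, in place of code of your own. Each camera call takes 0.05 s, during which the arm holds its last target.

### The job

Gather every black pencil barrel lying on the table into the sorting scoop, then tip the scoop over its open edge so that they all land in the walnut box, and set the scoop back flat on its cork mat. Then close the box's lid, press it down so that its catch holds, and prove it with a firm upward tug on the brass knob that visibly draws the sprung knob out a few millimetres; if the lid gives, press it shut harder and tug again until it holds. Leave the box shut and the other things on the table where they are.

Things in the scene. Friction and masses are not known exactly. Their poses are not given: they have to be found in the camera images.
- barrel1_mid (a point): matte black aluminium pencil barrel, an eight-sided bar 11 mm across its flats and 96 mm long, 18 g; the point is its centre, x along its length. Two to four of these barrels (1 to 4) are present, lying flat on the table to the left of the box and to the right of the scoop; it rolls or slides off a slope of 30 degrees or more
- barrel2_mid (a point): matte black aluminium pencil barrel, an eight-sided bar 11 mm across its flats and 96 mm long, 18 g; the point is its centre, x along its length. Two to four of these barrels (1 to 4) are present, lying flat on the table to the left of the box and to the right of the scoop; it rolls or slides off a slope of 30 degrees or more
- barrel3_mid (a point): matte black aluminium pencil barrel, an eight-sided bar 11 mm across its flats and 96 mm long, 18 g; the point is its centre, x along its length. Two to four of these barrels (1 to 4) are present, lying flat on the table to the left of the box and to the right of the scoop; it rolls or slides off a slope of 30 degrees or more
- barrel4_mid (a point): matte black aluminium pencil barrel, an eight-sided bar 11 mm across its flats and 96 mm long, 18 g; the point is its centre, x along its length. Two to four of these barrels (1 to 4) are present, lying flat on the table to the left of the box and to the right of the scoop; it rolls or slides off a slope of 30 degrees or more
- box: fixed walnut parts box, outside 130 (x) x 180 (y) x 50 mm high, walls and floor 6 mm, open on top. Origin: centre of its underside; its front (-x, with the brass catch, which stands out 10 mm, or 17 mm with the lid shut) faces roughly to the robot, the lid is hinged along the top of its +x wall
- lid (a joint): angle of the lid, rad: 0 shut, grows as its front edge swings up, to 1.75; starts open at 1.3 to 1.6. Counterbalanced hinge with slight friction (0.05 N m): the lid (130 x 180 x 8 mm walnut, 0.12 kg) stays where it is left. Caught, it rests within 0.01 rad of shut; pushed down but not caught, it rests 0.04 to 0.08 rad open
- lid_front (a point): middle of the lid's front edge, on its top face. Under it a ridge on the brass tongue must snap past the sprung ball of the catch: that takes a press of some 6 to 18 N on the front edge, differing from start to start. Caught, the lid holds against a pull of 10 N or more at the knob; not caught, it comes up with less than 2 N
- lid_hinge (a point): point on the lid's hinge line, in its middle, 65 mm behind (+x) the box's centre and 50 mm above its underside; its frame turns with the lid: with the lid shut x, y, z are those of the box. The lid reaches from here to x = -130 mm, y = -90 to 90 mm, z = 0 to 8 mm (top face); a brass tongue 28 mm wide hangs from the middle of the front edge to x = -147 mm, z = -26 mm
- knob (a joint): how far the sprung pull knob is drawn out of the lid, m: 0 at rest, 0.006 at its stop; spring 1200 N/m, so that a 5 N tug draws it out 4 mm
- knob_grip (a point): brass pull knob on the lid's top face, a cylinder 14 mm in diameter standing 24 mm out of the lid along z, 85 mm from the hinge line and in the middle of the lid's width; the point is 14 mm above the lid's face. With the lid open it points away from the robot
- scoop_pan (a point): aluminium sorting scoop, loose, 0.16 kg: a flat pan 76 (x) x 132 (y) mm, with lips 20 mm high and 4 mm thick at the back (-x) and both sides (y), and no lip at its +x edge, which faces away from the robot at the start; the point is the centre of the top of its 4 mm floor, z is up when it lies flat
- scoop_grip (a point): centre of the scoop's wooden handle, a bar 70 mm long (x), 16 mm wide (y) and 22 mm high (z) fixed behind the back lip; it is 78 mm behind (-x) and 17 mm above point scoop_pan
- scoop_edge (a point): middle of the scoop's open front edge, at floor level, 38 mm in front (+x) of point scoop_pan
- mat: fixed cork mat, 150 (x) x 170 (y) x 3 mm, on which the scoop's pan lies at the start, pan centre near mat centre, handle overhanging; origin: centre of its underside
- cup_at (a point): blue ceramic cup, 72 mm across and 65 mm tall; bystander, leave alone; the point is at its underside
- clip_at (a point): chrome steel pocket clip, 45 x 6 x 7 mm, lying; bystander, leave alone; the point is at its underside
- sleeve_at (a point): red acrylic grip sleeve, a tube 16 mm across and 34 mm tall, standing; bystander, leave alone; the point is at its underside
- eraser_at (a point): white eraser, 45 x 20 x 12 mm; bystander, leave alone; the point is at its underside
- leadcase_at (a point): grey plastic lead case, 70 x 22 x 10 mm; bystander, leave alone; the point is at its underside
- driver_at (a point): small screwdriver, 150 mm long, lying; bystander, leave alone; the point is at its underside
Not all that is in view belongs to the job. What is shaped like the part that bears barrel2_mid but orange is not meant. Leave any blue look-alike of the box alone.

How it is judged:
On the way, in this order (a step that is already met when the one before it is completed fails the run):
1. every barrel present lies in the scoop, which stands level on its mat or the table (x of barrel1_mid in the frame of scoop_pan between -0.04 and 0.04 m and y of barrel1_mid in the frame of scoop_pan between -0.065 and 0.065 m and z of barrel1_mid in the frame of scoop_pan between 0 and 0.04 m and x of barrel2_mid in the frame of scoop_pan between -0.04 and 0.04 m and y of barrel2_mid in the frame of scoop_pan between -0.065 and 0.065 m and z of barrel2_mid in the frame of scoop_pan between 0 and 0.04 m and x of barrel3_mid in the frame of scoop_pan between -0.04 and 0.04 m and y of barrel3_mid in the frame of scoop_pan between -0.065 and 0.065 m and z of barrel3_mid in the frame of scoop_pan between 0 and 0.04 m and x of barrel4_mid in the frame of scoop_pan between -0.04 and 0.04 m and y of barrel4_mid in the frame of scoop_pan between -0.065 and 0.065 m and z of barrel4_mid in the frame of scoop_pan between 0 and 0.04 m and angle between scoop_pan's own z axis and vertical below 0.1 rad and height (world z) of scoop_pan below 0.02 m), for 0.2 s.
2. the scoop is tipped by more than 0.2 rad with its open edge over the box (angle between scoop_pan's own z axis and vertical above 0.2 rad and x of scoop_edge in the frame of box between -0.075 and 0.075 m and y of scoop_edge in the frame of box between -0.09 and 0.09 m and z of scoop_edge in the frame of box between 0.015 and 0.2 m), for 0.1 s.
3. every barrel lies in the box and the scoop is back flat on its mat, let go (x of barrel1_mid in the frame of box between -0.06 and 0.06 m and y of barrel1_mid in the frame of box between -0.085 and 0.085 m and z of barrel1_mid in the frame of box between 0.005 and 0.046 m and x of barrel2_mid in the frame of box between -0.06 and 0.06 m and y of barrel2_mid in the frame of box between -0.085 and 0.085 m and z of barrel2_mid in the frame of box between 0.005 and 0.046 m and x of barrel3_mid in the frame of box between -0.06 and 0.06 m and y of barrel3_mid in the frame of box between -0.085 and 0.085 m and z of barrel3_mid in the frame of box between 0.005 and 0.046 m and x of barrel4_mid in the frame of box between -0.06 and 0.06 m and y of barrel4_mid in the frame of box between -0.085 and 0.085 m and z of barrel4_mid in the frame of box between 0.005 and 0.046 m and horizontal distance between scoop_pan and mat below 0.05 m and angle between scoop_pan's own z axis and vertical below 0.08 rad and height (world z) of scoop_pan below 0.012 m and contact force between the fingers and scoop below 0.1 N), for 0.2 s.
4. the lid is shut and caught, less than 0.02 rad open (value of joint lid below 0.02 rad), for 0.2 s.
5. the knob is tugged out by more than 3 mm while the lid stays shut (value of joint knob above 0.003 m and value of joint lid below 0.02 rad), for 0.2 s.
At the end, for the whole second after the job is handed in: Every barrel present lies inside the box (centre within its walls and below its rim), the scoop lies flat on the mat with its pan centre within 50 mm of the mat's centre, the lid is shut (under 0.02 rad) and the knob is back in (under 1.5 mm) (x of barrel1_mid in the frame of box between -0.06 and 0.06 m and y of barrel1_mid in the frame of box between -0.085 and 0.085 m and z of barrel1_mid in the frame of box between 0.005 and 0.046 m and x of barrel2_mid in the frame of box between -0.06 and 0.06 m and y of barrel2_mid in the frame of box between -0.085 and 0.085 m and z of barrel2_mid in the frame of box between 0.005 and 0.046 m and x of barrel3_mid in the frame of box between -0.06 and 0.06 m and y of barrel3_mid in the frame of box between -0.085 and 0.085 m and z of barrel3_mid in the frame of box between 0.005 and 0.046 m and x of barrel4_mid in the frame of box between -0.06 and 0.06 m and y of barrel4_mid in the frame of box between -0.085 and 0.085 m and z of barrel4_mid in the frame of box between 0.005 and 0.046 m and horizontal distance between scoop_pan and mat below 0.05 m and angle between scoop_pan's own z axis and vertical below 0.08 rad and height (world z) of scoop_pan below 0.012 m and value of joint lid below 0.02 rad and value of joint knob below 0.0015 m); the robot touches nothing.
It fails at once if one of the other things on the table (cup, clip, sleeve, eraser, lead case, screwdriver) is moved by more than 40 mm (distance of any of cup_at, clip_at, sleeve_at, eraser_at, leadcase_at, driver_at from where it was at the start of the episode above 0.04 m).
Of barrel1, barrel2, barrel3, barrel4 only 2 to 4 are there at a start; the rules pass over those that are not, and their reading is None.
At some moment in a run one of barrel1, barrel2, barrel3, barrel4 may be knocked a few centimetres aside while the robot is not near it.
It also fails if it takes over 210 s, if anything falls off the work surface, if the arm or the gripper's body presses on something with over 40 N, if the wrist force passes 120 N, or if a joint passes its speed limit or range.

## Working session

There is one attempt and no reset: what is moved stays moved. The work goes in short steps, Python scripts to look and compute and a tool call to move; the robot and the scene stay as the last step left them, time stands still between calls to the robot, and variables do not carry over. Pictures are saved under pics/ and viewed, and the job is handed in when it is done.

Besides the shell and the picture viewer there is one more tool, called after "Request:" as name(argument=value, ...) on one line, values as JSON. drive_tool: Moves the arm, as the interface text tells. Its arguments: {"type":"object","properties":{"series":{"type":"array","items":{"type":"array","items":{"type":"number"}}},"grip_force":{"type":"number"}},"required":["series"]}

```bash
ls; mkdir -p pics; python3 - <<'E'
from station import env
import cv2
print(env.read_state())
for n in("scene","top"):
    im=env.capture(n); cv2.imwrite(f"pics/{n}0.png",im); i=env.camera_info(n); print(n,i)
E
```

```text
pics
{'clock': 0.0, 'joint_pos': array([ 1.20380617,  0.5371243 , -0.00439859,  1.53881408,  0.0025891 ,
        1.06729118, -0.0712322 ]), 'qd': array([-0.00263799, -0.00136525, -0.00073635,  0.00110223,  0.00140201,
       -0.00098876,  0.00028129]), 'effort': array([ 1.51638025e-03, -5.70987082e+01,  9.91470851e-01, -2.51603419e+01,
       -5.61939168e-02,  1.80505594e-02,  1.74802831e-04]), 'tcp_pos': array([ 0.19237213, -0.62027328,  0.2378896 ]), 'orientation': array([ 0.56957383, -0.56896648,  0.41993183, -0.41895114]), 'force': array([-0.10525794,  0.29211305, -0.78190759]), 'moment': array([-0.00795197, -0.03396395,  0.01378264]), 'finger_gap': 0.08820423108247702}
scene {'fx': 525.0556844607672, 'fy': 525.0556844607672, 'cx': 330.31311941278676, 'cy': 244.70143656688623, 'world_from_camera': array([[ 0.80166917,  0.49551176, -0.33435706,  0.96037754],
       [ 0.59775924, -0.66149998,  0.45288152, -0.60789543],
       [ 0.00323093, -0.56292617, -0.82650087,  1.0822491 ],
       [ 0.        ,  0.        ,  0.        ,  1.        ]])}
top {'fx': 592.8830759140001, 'fy': 592.8830759140001, 'cx': 322.7934560420005, 'cy': 234.63137134369094, 'world_from_camera': array([[-0.02787116, -0.98789843,  0.15257751,  0.37709984],
       [-0.99958454,  0.0264223 , -0.01151568, -0.07772281],
       [ 0.00734487, -0.15283508, -0.98822441,  1.29116564],
       [ 0.        ,  0.        ,  0.        ,  1.        ]])}
```

View pics/scene0.png

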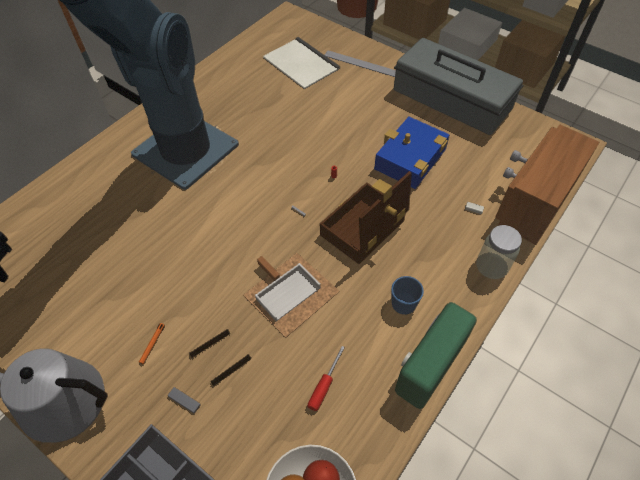

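View pics/top0.png

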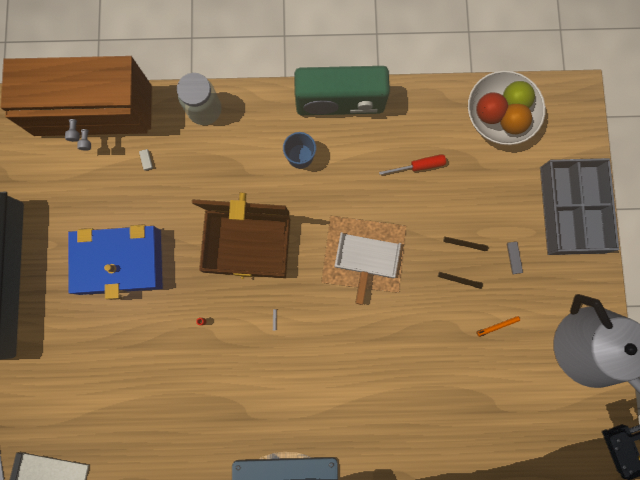

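```bash
cat > h.py <<'E'
import numpy as np, cv2
from scipy.spatial.transform import Rotation as R
from station import env
def q2R(q): return R.from_quat([q[1],q[2],q[3],q[0]]).as_matrix()
def ray(n,uv):
    i=env.camera_info(n); T=i["world_from_camera"]
    d=T[:3,:3]@np.array([(uv[0]-i["cx"])/i["fx"],(uv[1]-i["cy"])/i["fy"],1]); return T[:3,3],d
def onz(n,uv,z):
    o,d=ray(n,uv); return o+d*(z-o[2])/d[2]
def proj(n,p):
    i=env.camera_info(n); c=np.linalg.inv(i["world_from_camera"])@np.r_[p,1]
    return np.array([i["fx"]*c[0]/c[2]+i["cx"],i["fy"]*c[1]/c[2]+i["cy"]])
def st():
    s=env.read_state(); M=q2R(s["orientation"])
    print("t",round(s["clock"],2),"tcp",s["tcp_pos"].round(4),"gap",round(s["finger_gap"],4),"F",s["force"].round(2),"q",s["joint_pos"].round(2))
    print("axes x",M[:,0].round(3),"y",M[:,1].round(3),"z",M[:,2].round(3)); return s,M
def cap(n,f,box=None,k=1):
    im=env.capture(n)
    if box: u0,v0,u1,v1=box; c=cv2.resize(im[v0:v1,u0:u1],None,fx=k,fy=k,interpolation=cv2.INTER_CUBIC)
    else: c=im
    cv2.imwrite("pics/"+f,c); return im
def go(pos,yaxis=None,xaxis=None):
    """print shift/rotvec in tool axes to reach tcp pos, tool y axis, tool x axis(approx)"""
    s=env.read_state();M=q2R(s["orientation"]);d=M.T@(np.array(pos)-s["tcp_pos"])
    rv=np.zeros(3)
    if yaxis is not None:
        y=np.array(yaxis,float);y/=np.linalg.norm(y);x=np.array(xaxis,float);x-=y*(x@y);x/=np.linalg.norm(x)
        best=[]
        for sg in(1,-1):
            N=np.c_[sg*x,y,np.cross(sg*x,y)];best.append(R.from_matrix(M.T@N).as_rotvec())
        rv=min(best,key=np.linalg.norm); print("alt rv",[b.round(4) for b in best])
    print("shift",d.round(4),"rv",rv.round(4),"|d|",np.linalg.norm(d).round(3),"deg",np.degrees(np.linalg.norm(rv)).round(1))
    return d,rv
E
python3 - <<'E'
from h import *
st()
im=cv2.imread("pics/top0.png"); hsv=cv2.cvtColor(im,cv2.COLOR_BGR2HSV)
a=im[200:350,300:540]; b=im[180:340,180:310]
cv2.imwrite("pics/c1.png",cv2.resize(a,None,fx=3.3,fy=3.3)); cv2.imwrite("pics/c2.png",cv2.resize(b,None,fx=3.5,fy=3.5))
m=(im.max(2)<50).astype(np.uint8); m[:,:420]=0; m[:210]=0;m[300:]=0; m[:,540:]=0
for c in cv2.findContours(m,0,2)[0]:
    if cv2.contourArea(c)<40: continue
    (u,v),(w,h),an=cv2.minAreaRect(c); box=cv2.boxPoints(((u,v),(w,h),an))
    e=sorted([(box[i],box[(i+1)%4]) for i in range(4)],key=lambda p:np.linalg.norm(p[0]-p[1]))[:2]
    A,B=[onz("top",(p+q)/2,0.008) for p,q in e]
    print("barrel",(u,v),(w,h),"mid",((A+B)/2).round(4),"len",np.linalg.norm(A-B).round(4),"ang deg",np.degrees(np.arctan2(*(A-B)[1::-1])).round(1))
E
```

```text
t 0.1 tcp [ 0.1924 -0.6203  0.238 ] gap 0.088 F [ 0.1  -0.28  0.15] q [ 1.2   0.54 -0.    1.54  0.    1.07 -0.07]
axes x [ 0.296 -0.955 -0.001] y [-0.001  0.001 -1.   ] z [ 0.955  0.296 -0.   ]
```

View pics/c1.png

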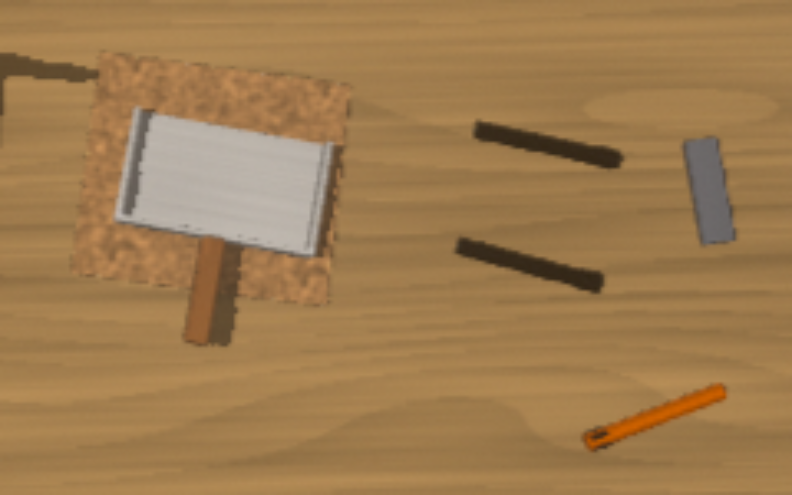

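View pics/c2.png

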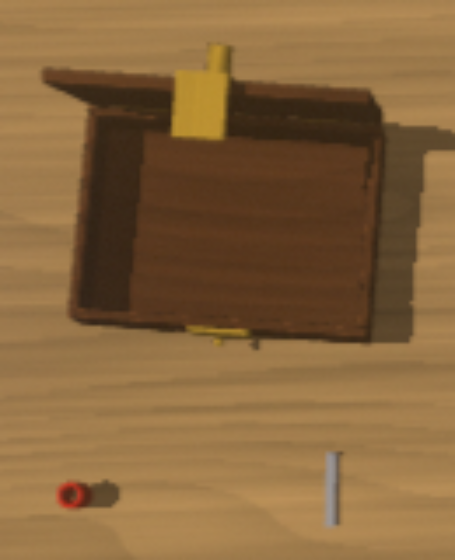

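The top view shows two black barrels, at about (466,244) and (460,280). The orange look-alike at (498,326) is not meant. The walnut box is at (246,240), and the blue one at (114,260) is not meant. The scoop is on its mat at (368,255), with its handle end at (362,303).

```bash
cat > look.py <<'E'
from h import *
def barrels(im,box=(420,210,540,310),th=60,z=0.008):
    u0,v0,u1,v1=box
    m=np.zeros(im.shape[:2],np.uint8); m[v0:v1,u0:u1]=(im.max(2)<th)[v0:v1,u0:u1]
    out=[]
    for c in cv2.findContours(m,0,2)[0]:
        if cv2.contourArea(c)<60: continue
        (u,v),(w,h),an=cv2.minAreaRect(c); b=cv2.boxPoints(((u,v),(w,h),an))
        e=sorted([(b[i],b[(i+1)%4]) for i in range(4)],key=lambda p:np.linalg.norm(p[0]-p[1]))[:2]
        A,B=[onz("top",(p+q)/2,z) for p,q in e]
        d=A-B
        if d[1]<0:d=-d
        print("barrel",np.round((u,v,w,h)),"mid",((A+B)/2).round(4),"len",np.linalg.norm(d).round(4),"dir",(d/np.linalg.norm(d)).round(3)); out.append((A+B)/2)
    return out
E
python3 - <<'E'
from look import *
im=cv2.imread("pics/top0.png")
print(im[244,460:472].max(1))
barrels(im)
hsv=cv2.cvtColor(im,cv2.COLOR_BGR2HSV)
# scoop silver: low saturation, bright
m=((hsv[...,1]<60)&(hsv[...,2]>90)).astype(np.uint8); m[:220]=0;m[290:]=0;m[:,:320]=0;m[:,415:]=0
c=max(cv2.findContours(m,0,2)[0],key=cv2.contourArea); r=cv2.minAreaRect(c); print("scoop",r)
for p in cv2.boxPoints(r): print(p.round(1),onz("top",p,0.025).round(4),onz("top",p,0.005).round(4))
# crop coordinates (from c1, scale 3.3 offset 300,200)
f=lambda x,y:(300+x/3.3,200+y/3.3)
for n,p,z in [("matTL",(100,50),.003),("matTR",(353,85),.003),("matBR",(328,305),.003),("matBL",(70,273),.003),
 ("handle end",(197,344),.032),("handle root",(210,238),.032)]: print(n,np.round(f(*p)),onz("top",f(*p),z).round(4))
g=lambda x,y:(180+x/3.5,180+y/3.5)
for n,p,z in [("boxFL",(70,321),.05),("boxFR",(370,342),.05),("BL",(88,107),.05),("BR",(383,137),.05),("lidTL",(43,68),.17),("lidTR",(373,93),.17),("tongueL",(172,137),.16),("tongueR",(227,139),.16)]: print(n,np.round(g(*p)),onz("top",g(*p),z).round(4))
E
```

```text
[54 53 54 54 53 52 53 54 54 54 53 55]
barrel [460. 280.  44.   5.] mid [ 0.4675 -0.3872  0.008 ] len 0.094 dir [0.277 0.961 0.   ]
barrel [466. 244.  43.   5.] mid [ 0.5469 -0.4049  0.008 ] len 0.0934 dir [0.254 0.967 0.   ]
scoop ((367.3868408203125, 255.25634765625), (61.60824203491211, 35.23869323730469), 9.7824068069458)
[334.  267.4] [ 0.5009 -0.1146  0.025 ] [ 0.5029 -0.1152  0.005 ]
[340.  232.7] [ 0.5759 -0.1298  0.025 ] [ 0.579  -0.1307  0.005 ]
[400.7 243.1] [ 0.5495 -0.2601  0.025 ] [ 0.5523 -0.263   0.005 ]
[394.7 277.9] [ 0.475  -0.2437  0.025 ] [ 0.4765 -0.2463  0.005 ]
matTL [330. 215.] [ 0.6191 -0.1105  0.003 ]
matTR [407. 226.] [ 0.5908 -0.2789  0.003 ]
matBR [399. 292.] [ 0.4448 -0.2552  0.003 ]
matBL [321. 283.] [ 0.4704 -0.0864  0.003 ]
handle end [360. 304.] [ 0.4207 -0.1662  0.032 ]
handle root [364. 272.] [ 0.4884 -0.1771  0.032 ]
boxFL [200. 272.] [0.497  0.1672 0.05  ]
boxFR [286. 278.] [ 0.4796 -0.012   0.05  ]
BL [205. 211.] [0.6272 0.1567 0.05  ]
BR [289. 219.] [ 0.6039 -0.0222  0.05  ]
lidTL [192. 199.] [0.6256 0.1589 0.17  ]
lidTR [287. 207.] [ 0.6068 -0.0225  0.17  ]
tongueL [229. 219.] [0.5869 0.0895 0.16  ]
tongueR [245. 220.] [0.585  0.0591 0.16  ]
```

```bash
python3 - <<'E'
from h import *
go([0.4675,-0.3872,0.09],[0,0,-1],[0.963,-0.27,0])
E
```

```text
alt rv [array([-6.000e-04, -9.965e-01, -1.400e-03]), array([ 1.7000e-03,  2.1451e+00, -7.0000e-04])]
shift [-0.1409  0.1481  0.3318] rv [-6.000e-04 -9.965e-01 -1.400e-03] |d| 0.39 deg 57.1
```

Request:
drive_tool(series=[[-0.01, 0.005, 0.02, 0, -0.06, 0, 0.088], [-0.025, 0.02, 0.055, 0, -0.16, 0, 0.088], [-0.04, 0.035, 0.09, 0, -0.27, 0, 0.088], [-0.055, 0.05, 0.125, 0, -0.38, 0, 0.088], [-0.07, 0.065, 0.16, 0, -0.49, 0, 0.088], [-0.085, 0.08, 0.195, 0, -0.6, 0, 0.088], [-0.097, 0.09, 0.225, 0, -0.7, 0, 0.088], [-0.1, 0.095, 0.235, 0, -0.75, 0, 0.088]], grip_force=15)

```text
clock: 0.77
tcp_pos: [0.3918, -0.4498, 0.1421]
orientation: [0.686, -0.683, 0.178, -0.177]
force: [0.8, 0.5, 0.5]
finger_gap: 0.0879
```

```bash
python3 - <<'E'
from look import *
st(); im=cap("top","t1.png"); b=barrels(im)
go([0.4675,-0.3872,0.09],[0,0,-1],[0.963,-0.27,0])
E
```

```text
t 0.77 tcp [ 0.3918 -0.4498  0.1421] gap 0.0879 F [0.8  0.5  0.48] q [ 0.94  0.58 -0.22  1.75  0.16  0.84  0.14]
axes x [ 0.874 -0.486 -0.001] y [ 0.001  0.005 -1.   ] z [0.486 0.874 0.005]
barrel [460. 280.  44.   5.] mid [ 0.4671 -0.3876  0.008 ] len 0.094 dir [0.277 0.961 0.   ]
barrel [529. 284.  20.  52.] mid [ 0.455  -0.5373  0.008 ] len 0.1128 dir [-0.985  0.173 -0.   ]
barrel [466. 244.  43.   5.] mid [ 0.5469 -0.4049  0.008 ] len 0.0934 dir [0.254 0.967 0.   ]
alt rv [array([-0.0045, -0.2333, -0.0012]), array([ 1.7000e-03,  2.9083e+00, -6.6000e-03])]
shift [0.0358 0.052  0.0917] rv [-0.0045 -0.2333 -0.0012] |d| 0.111 deg 13.4
```

View pics/t1.png

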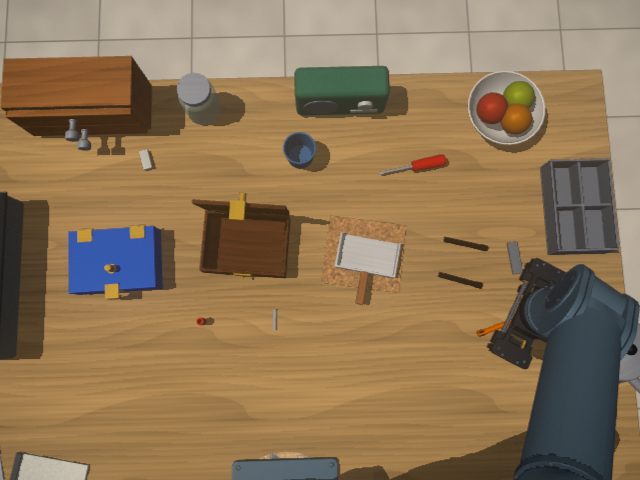

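The tool is at (529,284), and both barrels are unmoved at (460,280) and (466,244). Going down on the nearer one.

Request:
drive_tool(series=[[0.01, 0.01, 0.03, 0, -0.08, 0, 0.088], [0.02, 0.02, 0.06, 0, -0.17, 0, 0.088], [0.032, 0.035, 0.085, 0, -0.23, 0, 0.088], [0.036, 0.052, 0.091, 0, -0.233, 0, 0.088], [0.036, 0.08, 0.091, 0, -0.233, 0, 0.088], [0.036, 0.105, 0.091, 0, -0.233, 0, 0.088], [0.036, 0.125, 0.091, 0, -0.233, 0, 0.088], [0.036, 0.13, 0.091, 0, -0.233, 0, 0.088]])

```text
clock: 1.48
tcp_pos: [0.4607, -0.3948, 0.0106]
orientation: [0.7, -0.699, 0.104, -0.1]
force: [-1.3, -0.5, -0.9]
finger_gap: 0.0883
```

```bash
python3 - <<'E'
from look import *
st(); im=cap("scene","s2.png",(120,280,320,440),4)
go([0.4671,-0.3876,0.004],[0,0,-1],[0.961,-0.277,0])
E
```

```text
t 1.48 tcp [ 0.4607 -0.3948  0.0106] gap 0.0883 F [-1.29 -0.54 -0.89] q [ 0.79  0.79 -0.22  1.75  0.27  0.63  0.12]
axes x [ 0.958 -0.286 -0.005] y [-0.005  0.002 -1.   ] z [0.286 0.958 0.   ]
alt rv [array([-0.0004, -0.009 , -0.0046]), array([ 7.2000e-03,  3.1326e+00, -6.0000e-04])]
shift [0.0036 0.0073 0.0087] rv [-0.0004 -0.009  -0.0046] |d| 0.012 deg 0.6
```

View pics/s2.png

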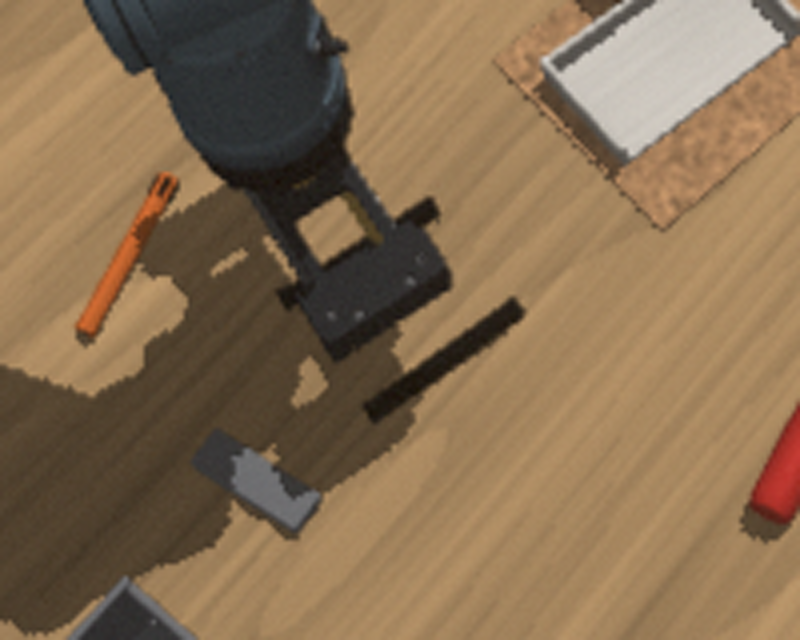

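Request:
drive_tool(series=[[0.001, 0.001, 0.003, 0, 0, 0, 0.088], [0.001, 0.003, 0.003, 0, 0, 0, 0.088], [0.001, 0.003, 0.003, 0, 0, 0, 0.088], [0.001, 0.003, 0.003, 0, 0, 0, 0.04], [0.001, 0.003, 0.003, 0, 0, 0, 0.0], [0.001, 0.003, 0.003, 0, 0, 0, 0.0], [0.001, 0.003, 0.003, 0, 0, 0, 0.0], [0.001, 0.003, 0.003, 0, 0, 0, 0.0]])

```text
clock: 2.2
tcp_pos: [0.4657, -0.3921, 0.0109]
orientation: [-0.7, 0.7, -0.101, 0.101]
force: [-0.7, -0.9, 0.5]
finger_gap: 0.0567
```

Request:
drive_tool(series=[[0.001, 0.003, 0, 0, 0, 0, 0.05], [0.001, 0.007, 0, 0, 0, 0, 0.05], [0.001, 0.007, 0, 0, 0, 0, 0.05], [0.001, 0.007, 0, 0, 0, 0, 0.0], [0.001, 0.007, 0, 0, 0, 0, 0.0], [0.001, 0.007, 0, 0, 0, 0, 0.0], [0.001, 0.007, 0, 0, 0, 0, 0.0], [0.001, 0.007, 0, 0, 0, 0, 0.0]])

```text
clock: 2.87
tcp_pos: [0.4667, -0.3923, 0.0038]
orientation: [-0.7, 0.7, -0.101, 0.101]
force: [-0.2, -0.7, 0.1]
finger_gap: 0.0185
```

Request:
drive_tool(series=[[0, 0, 0, 0, 0, 0, 0.0], [0, 0, 0, 0, 0, 0, 0.0], [0, 0, 0, 0, 0, 0, 0.0], [0, 0, 0, 0, 0, 0, 0.0], [0, 0, 0, 0, 0, 0, 0.0], [0, 0, 0, 0, 0, 0, 0.0], [0, 0, 0, 0, 0, 0, 0.0], [0, 0, 0, 0, 0, 0, 0.0]])

```text
clock: 3.53
tcp_pos: [0.4666, -0.3923, 0.0037]
orientation: [-0.7, 0.7, -0.101, 0.101]
force: [0.8, -0.3, -0.1]
finger_gap: 0.0098
```

Request:
drive_tool(series=[[0, -0.02, 0, 0, 0, 0, 0.0], [0, -0.05, 0, 0, 0, 0, 0.0], [0, -0.075, 0.03, 0, -0.02, 0, 0.0], [-0.002, -0.075, 0.065, 0, -0.04, 0, 0.0], [-0.003, -0.075, 0.105, 0, -0.06, 0, 0.0], [-0.005, -0.075, 0.145, 0, -0.08, 0, 0.0], [-0.006, -0.075, 0.185, 0, -0.09, 0, 0.0], [-0.006, -0.075, 0.209, 0, -0.09, 0, 0.0]])

```text
clock: 4.2
tcp_pos: [0.521, -0.1849, 0.079]
orientation: [0.705, -0.703, 0.068, -0.068]
force: [1.0, -0.2, 0.2]
finger_gap: 0.0097
```

Request:
drive_tool(series=[[0, 0, 0, 0, 0, 0, 0.0], [0, 0, 0, 0, 0, 0, 0.0], [0, 0.01, 0, 0, 0, 0, 0.0], [0, 0.02, 0, 0, 0, 0, 0.0], [0, 0.02, 0, 0, 0, 0, 0.0], [0, 0.02, 0, 0, 0, 0, 0.0], [0, 0.02, 0, 0, 0, 0, 0.0], [0, 0.02, 0, 0, 0, 0, 0.0]])

```text
clock: 4.87
tcp_pos: [0.52, -0.1906, 0.0588]
orientation: [-0.704, 0.704, -0.07, 0.07]
force: [0.4, 0.5, 0.1]
finger_gap: 0.0099
```

```bash
python3 - <<'E'
from look import *
st(); a=cap("scene","s3.png",(200,230,380,365),4);b=cap("top","t3.png",(300,190,500,340),4); 
go([0.5202,-0.1904,0.0125],[0,0,-1],[0.98,-0.199,0])
E
```

```text
t 4.87 tcp [ 0.52   -0.1906  0.0588] gap 0.0099 F [0.39 0.49 0.12] q [ 0.47  0.65 -0.27  1.89  0.28  0.63 -0.16]
axes x [ 0.981 -0.196  0.   ] y [ 0. -0. -1.] z [ 0.196  0.981 -0.   ]
alt rv [array([0.0001, 0.003 , 0.0005]), array([ 8.0000e-04, -3.1385e+00, -1.0000e-04])]
shift [-0.      0.0465 -0.    ] rv [0.0001 0.003  0.0005] |d| 0.046 deg 0.2
```

View pics/s3.png

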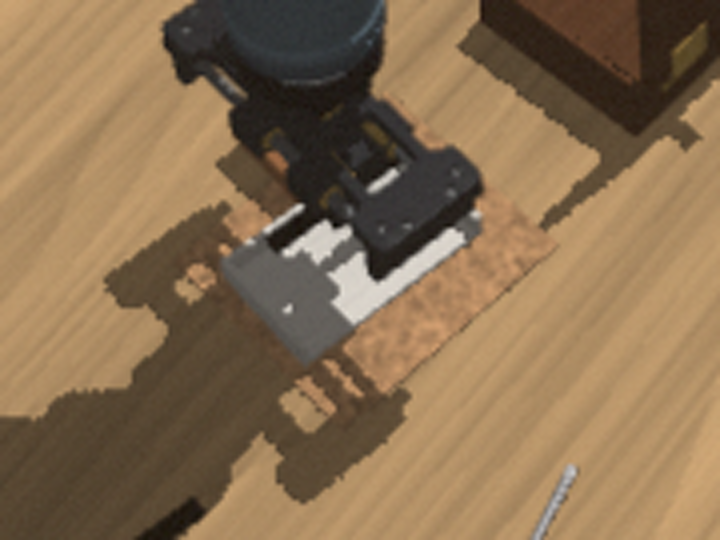

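View pics/t3.png

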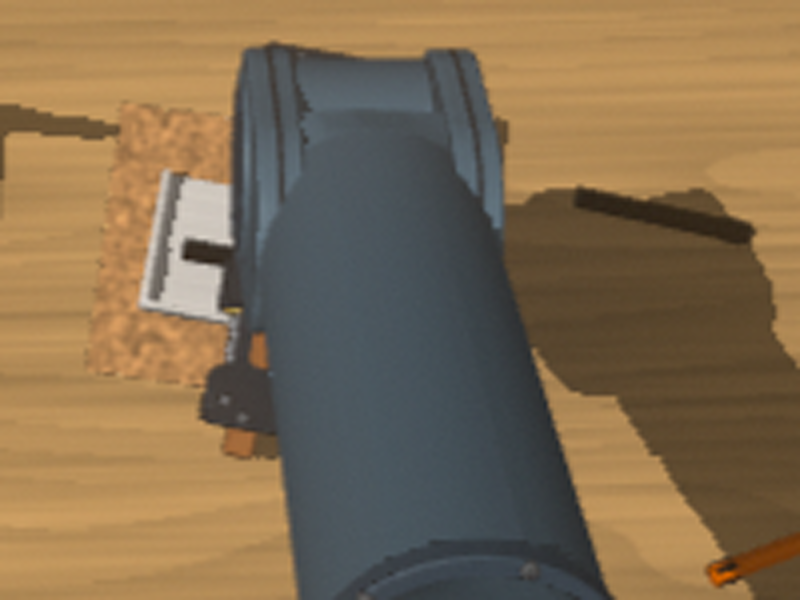

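The barrel is held in the jaws over the pan: its end shows at (205,250) in the top crop, inside the lips. Lowering and releasing.

Request:
drive_tool(series=[[0, 0.01, 0, 0, 0, 0, 0.0], [0, 0.025, 0, 0, 0, 0, 0.0], [0, 0.038, 0, 0, 0, 0, 0.0], [0, 0.044, 0, 0, 0, 0, 0.0], [0, 0.047, 0, 0, 0, 0, 0.0], [0, 0.047, 0, 0, 0, 0, 0.0], [0, 0.047, 0, 0, 0, 0, 0.0], [0, 0.047, 0, 0, 0, 0, 0.0]])

```text
clock: 5.63
tcp_pos: [0.5204, -0.1902, 0.0119]
orientation: [-0.704, 0.704, -0.069, 0.07]
force: [-0.2, 0.5, -0.3]
finger_gap: 0.0097
```

Request:
drive_tool(series=[[0, 0, 0, 0, 0, 0, 0.018], [0, 0, 0, 0, 0, 0, 0.018], [0, 0, 0, 0, 0, 0, 0.018], [0, 0, 0, 0, 0, 0, 0.018], [0, -0.01, 0, 0, 0, 0, 0.018], [0, -0.03, 0, 0, 0, 0, 0.018], [0, -0.055, 0, 0, 0, 0, 0.018], [0, -0.08, 0, 0, 0, 0, 0.018]])

```text
clock: 6.3
tcp_pos: [0.5196, -0.1899, 0.093]
orientation: [0.704, -0.704, 0.07, -0.069]
force: [-0.3, 0.1, -0.5]
finger_gap: 0.018
```

```bash
python3 - <<'E'
from look import *
st(); a=cap("scene","s4.png",(200,230,380,365),4);b=cap("top","t4.png",(300,190,500,340),4); barrels(b)
go([0.5469,-0.4049,0.08],[0,0,-1],[0.967,-0.254,0])
E
```

```text
t 6.3 tcp [ 0.5196 -0.1899  0.093 ] gap 0.018 F [-0.35  0.12 -0.55] q [ 0.49  0.6  -0.29  1.88  0.25  0.7  -0.14]
axes x [ 0.981 -0.196 -0.001] y [-0.001  0.    -1.   ] z [0.196 0.981 0.   ]
barrel [431. 275.  72.   4.] mid [ 0.4819 -0.3252  0.008 ] len 0.1545 dir [0.984 0.177 0.   ]
barrel [465. 243.  44.   5.] mid [ 0.5474 -0.4039  0.008 ] len 0.0956 dir [0.246 0.969 0.   ]
alt rv [array([0.0006, 0.0598, 0.007 ]), array([ 1.0800e-02, -3.0818e+00, -9.0000e-04])]
shift [ 0.0654  0.0166 -0.2051] rv [0.0006 0.0598 0.007 ] |d| 0.216 deg 3.4
```

View pics/s4.png

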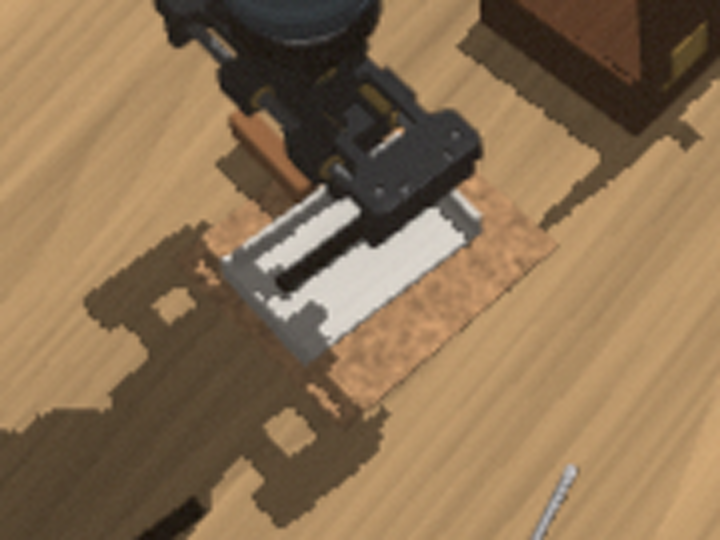

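Barrel 1 lies in the pan, its visible end at (285,283). Now the second barrel.

Request:
drive_tool(series=[[0.008, 0, -0.02, 0, 0.01, 0, 0.05], [0.018, 0, -0.05, 0, 0.02, 0, 0.06], [0.03, 0, -0.085, 0, 0.03, 0, 0.06], [0.042, 0, -0.12, 0, 0.04, 0, 0.06], [0.054, 0, -0.155, 0, 0.05, 0, 0.06], [0.062, 0, -0.19, 0, 0.06, 0, 0.06], [0.065, 0.01, -0.205, 0, 0.06, 0, 0.06], [0.065, 0.02, -0.205, 0, 0.06, 0, 0.06]])

```text
clock: 7.07
tcp_pos: [0.542, -0.4102, 0.0717]
orientation: [-0.7, 0.702, -0.093, 0.093]
force: [-0.6, 0.1, -0.5]
finger_gap: 0.0599
```

Request:
drive_tool(series=[[0, 0, 0, 0, 0, 0, 0.06], [0, 0, 0, 0, 0, 0, 0.06], [0, 0, 0, 0, 0, 0, 0.06], [0, 0, 0, 0, 0, 0, 0.06], [0, 0, 0, 0, 0, 0, 0.06], [0, 0, 0, 0, 0, 0, 0.06], [0, 0, 0, 0, 0, 0, 0.06], [0, 0, 0, 0, 0, 0, 0.06]])

```text
clock: 7.73
tcp_pos: [0.5438, -0.4038, 0.0719]
orientation: [-0.701, 0.701, -0.09, 0.091]
force: [0.2, 1.2, 0.1]
finger_gap: 0.0598
```

```bash
python3 - <<'E'
from look import *
st(); a=cap("scene","s5.png",(120,280,320,440),4)
go([0.547,-0.4045,0.0035],[0,0,-1],[0.967,-0.254,0])
E
```

```text
t 7.73 tcp [ 0.5438 -0.4038  0.0719] gap 0.0598 F [0.2  1.2  0.12] q [ 0.74  0.79 -0.25  1.55  0.24  0.83  0.14]
axes x [ 0.967 -0.254  0.   ] y [ 0. -0. -1.] z [ 0.254  0.967 -0.   ]
alt rv [array([0.0001, 0.    , 0.0001]), array([ 2.0000e-04, -3.1416e+00, -2.0000e-04])]
shift [0.0033 0.0684 0.0002] rv [0.0001 0.     0.0001] |d| 0.068 deg 0.0
```

View pics/s5.png

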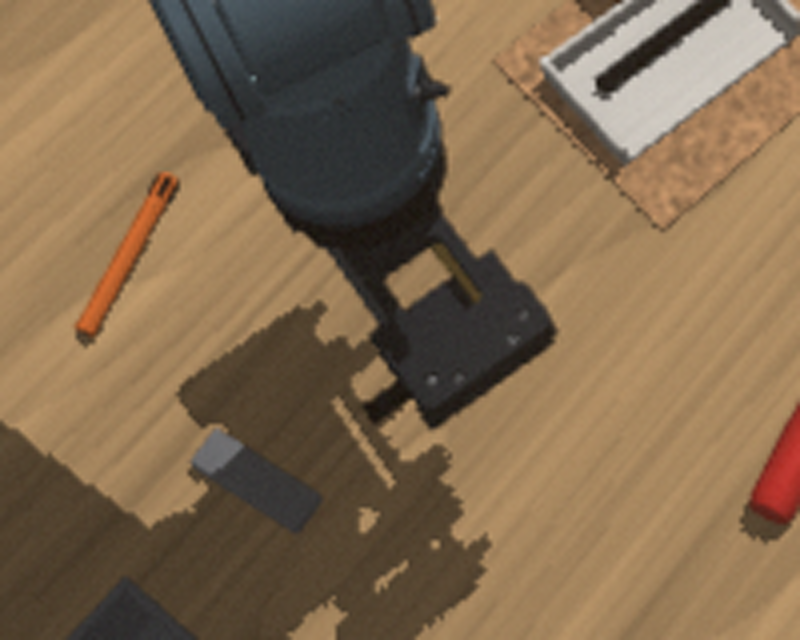

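Barrel 2 is under the jaws, its end visible at (380,405), and barrel 1 lies parallel in the pan. Descending.

Request:
drive_tool(series=[[0.003, 0.015, 0, 0, 0, 0, 0.06], [0.003, 0.035, 0, 0, 0, 0, 0.06], [0.003, 0.053, 0, 0, 0, 0, 0.06], [0.003, 0.064, 0, 0, 0, 0, 0.06], [0.003, 0.068, 0, 0, 0, 0, 0.06], [0.003, 0.068, 0, 0, 0, 0, 0.0], [0.003, 0.068, 0, 0, 0, 0, 0.0], [0.003, 0.068, 0, 0, 0, 0, 0.0]])

```text
clock: 8.45
tcp_pos: [0.5472, -0.4051, 0.0046]
orientation: [-0.701, 0.702, -0.09, 0.091]
force: [-0.7, -0.8, -0.8]
finger_gap: 0.0423
```

Request:
drive_tool(series=[[0, 0, 0, 0, 0, 0, 0.0], [0, 0, 0, 0, 0, 0, 0.0], [0, 0, 0, 0, 0, 0, 0.0], [0, 0, 0, 0, 0, 0, 0.0], [0, 0, 0, 0, 0, 0, 0.0], [0, 0, 0, 0, 0, 0, 0.0], [0, 0, 0, 0, 0, 0, 0.0], [0, 0, 0, 0, 0, 0, 0.0]])

```text
clock: 9.12
tcp_pos: [0.5467, -0.4048, 0.0039]
orientation: [-0.701, 0.701, -0.091, 0.091]
force: [-0.5, 0.2, 1.6]
finger_gap: 0.0101
```

```bash
python3 - <<'E'
from look import *
s,M=st(); 
p=np.array([0.527,-0.187])+0.0265*np.array([.98,-.199])
go([p[0],p[1],0.075],[0,0,-1],[0.98,-0.199,0])
E
```

```text
t 9.12 tcp [ 0.5467 -0.4048  0.0039] gap 0.0101 F [-0.48  0.21  1.55] q [ 0.72  0.89 -0.23  1.54  0.27  0.74  0.12]
axes x [ 0.967 -0.254  0.   ] y [ 0. -0. -1.] z [ 0.254  0.967 -0.   ]
alt rv [array([ 0.0002, -0.0566,  0.0003]), array([-4.000e-04,  3.085e+00,  3.000e-04])]
shift [-0.0479 -0.0712  0.2071] rv [ 0.0002 -0.0566  0.0003] |d| 0.224 deg 3.2
```

Request:
drive_tool(series=[[0, -0.02, 0, 0, 0, 0, 0.0], [0, -0.05, 0, 0, 0, 0, 0.0], [-0.007, -0.07, 0.03, 0, -0.01, 0, 0.0], [-0.016, -0.071, 0.065, 0, -0.02, 0, 0.0], [-0.025, -0.071, 0.105, 0, -0.03, 0, 0.0], [-0.034, -0.071, 0.145, 0, -0.04, 0, 0.0], [-0.043, -0.071, 0.185, 0, -0.05, 0, 0.0], [-0.048, -0.071, 0.207, 0, -0.057, 0, 0.0]])

```text
clock: 9.78
tcp_pos: [0.5529, -0.1861, 0.0749]
orientation: [0.705, -0.703, 0.069, -0.069]
force: [0.6, 0.1, -0.1]
finger_gap: 0.0101
```

Request:
drive_tool(series=[[0, 0, 0, 0, 0, 0, 0.0], [0, 0, 0, 0, 0, 0, 0.0], [0, 0.01, 0, 0, 0, 0, 0.0], [0, 0.02, 0, 0, 0, 0, 0.0], [0, 0.02, 0, 0, 0, 0, 0.0], [0, 0.02, 0, 0, 0, 0, 0.0], [0, 0.02, 0, 0, 0, 0, 0.0], [0, 0.02, 0, 0, 0, 0, 0.0]])

```text
clock: 10.45
tcp_pos: [0.5528, -0.1927, 0.0547]
orientation: [-0.704, 0.704, -0.071, 0.071]
force: [-0.4, 0.2, -0.2]
finger_gap: 0.0101
```

```bash
python3 - <<'E'
from look import *
st(); a=cap("scene","s6.png",(200,230,380,365),4)
p=np.array([0.527,-0.187])+0.0265*np.array([.98,-.199])
go([p[0],p[1],0.012],[0,0,-1],[0.98,-0.199,0])
E
```

```text
t 10.45 tcp [ 0.5528 -0.1927  0.0547] gap 0.0101 F [-0.44  0.24 -0.19] q [ 0.45  0.7  -0.26  1.81  0.27  0.67 -0.17]
axes x [ 0.98  -0.199  0.   ] y [ 0. -0. -1.] z [ 0.199  0.98  -0.   ]
alt rv [array([ 0.    , -0.0001,  0.0004]), array([-7.0000e-04,  3.1415e+00,  1.0000e-04])]
shift [-0.      0.0429  0.0003] rv [ 0.     -0.0001  0.0004] |d| 0.043 deg 0.0
```

View pics/s6.png

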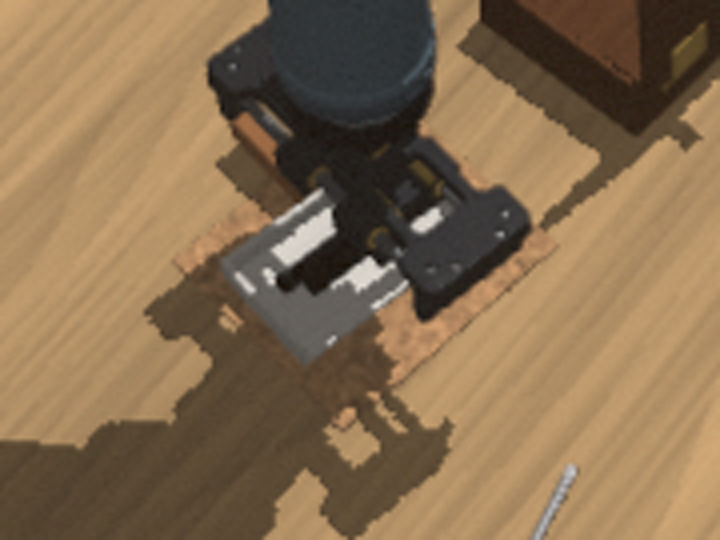

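Request:
drive_tool(series=[[0, 0.01, 0, 0, 0, 0, 0.0], [0, 0.025, 0, 0, 0, 0, 0.0], [0, 0.036, 0, 0, 0, 0, 0.0], [0, 0.041, 0, 0, 0, 0, 0.0], [0, 0.043, 0, 0, 0, 0, 0.0], [0, 0.043, 0, 0, 0, 0, 0.0], [0, 0.043, 0, 0, 0, 0, 0.0], [0, 0.043, 0, 0, 0, 0, 0.0]])

```text
clock: 11.17
tcp_pos: [0.5531, -0.1923, 0.012]
orientation: [-0.704, 0.704, -0.07, 0.071]
force: [-0.1, -0.5, -0.6]
finger_gap: 0.0097
```

Request:
drive_tool(series=[[0, 0, 0, 0, 0, 0, 0.017], [0, 0, 0, 0, 0, 0, 0.017], [0, 0, 0, 0, 0, 0, 0.017], [0, 0, 0, 0, 0, 0, 0.017], [0, -0.01, 0, 0, 0, 0, 0.017], [0, -0.03, 0, 0, 0, 0, 0.017], [0, -0.055, 0, 0, 0, 0, 0.017], [0, -0.08, 0, 0, 0, 0, 0.017]])

```text
clock: 11.83
tcp_pos: [0.5524, -0.1921, 0.093]
orientation: [0.704, -0.704, 0.071, -0.07]
force: [-0.0, -0.4, 0.6]
finger_gap: 0.0169
```

Request:
drive_tool(series=[[0.03, 0, 0, 0, 0, 0, 0], [0.06, 0, 0, 0, 0, 0, 0], [0.08, 0, 0, 0, 0, 0, 0], [0.08, 0, 0, 0, 0, 0, 0], [0.08, 0, 0, 0, 0, 0, 0], [0.08, 0, 0, 0, 0, 0, 0], [0.08, 0, 0, 0, 0, 0, 0], [0.08, 0, 0, 0, 0, 0, 0]])

```text
clock: 12.5
tcp_pos: [0.6301, -0.2081, 0.0917]
orientation: [-0.704, 0.704, -0.071, 0.07]
force: [-0.3, -0.1, 0.2]
finger_gap: 0.0004
```

```bash
python3 - <<'E'
from look import *
st(); a=cap("scene","s7.png",(200,230,380,365),4); b=cap("top","t7.png",(300,190,440,300),5)
E
```

```text
t 12.5 tcp [ 0.6301 -0.2081  0.0917] gap 0.0004 F [-0.28 -0.14  0.23] q [ 0.43  0.75 -0.27  1.58  0.25  0.85 -0.13]
axes x [ 0.98  -0.199 -0.001] y [-0.001  0.    -1.   ] z [ 0.199  0.98  -0.   ]
```

View pics/s7.png

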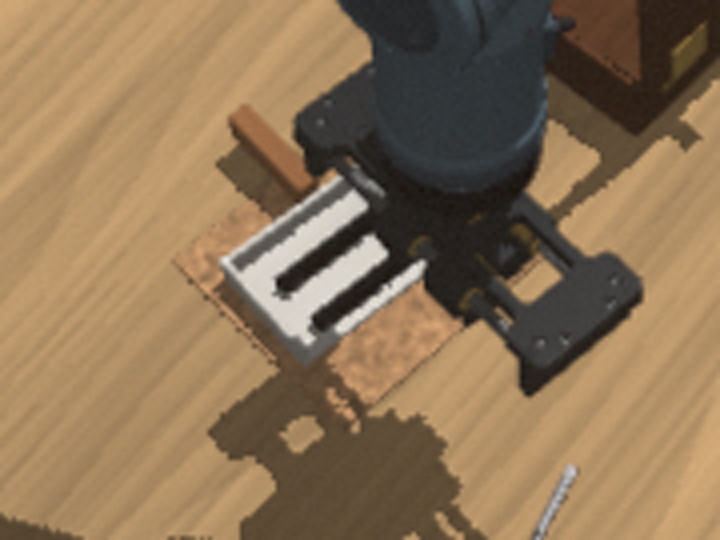

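View pics/t7.png

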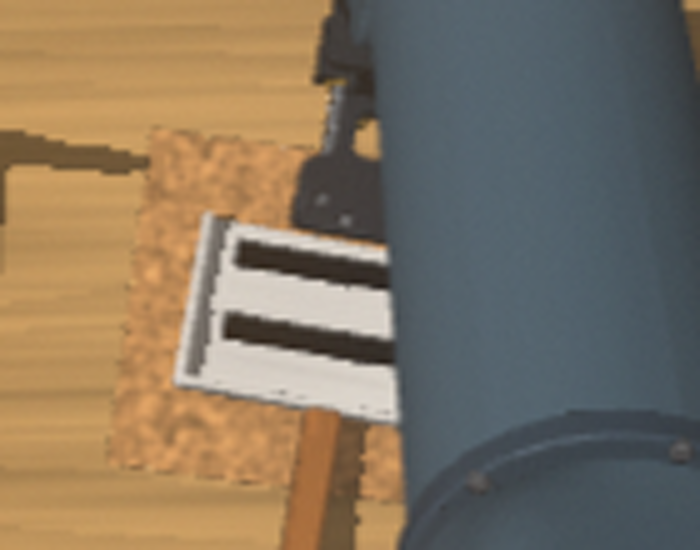

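Both barrels lie inside the lips. I'll nudge the front one back from the open edge with the shut fingers before carrying.

Request:
drive_tool(series=[[0, 0.03, 0, 0, 0, 0, 0], [0, 0.06, 0, 0, 0, 0, 0], [0, 0.08, 0, 0, 0, 0, 0], [-0.02, 0.08, 0, 0, 0, 0, 0], [-0.04, 0.08, 0, 0, 0, 0, 0], [-0.055, 0.08, 0, 0, 0, 0, 0], [-0.065, 0.08, 0, 0, 0, 0, 0], [-0.075, 0.08, 0, 0, 0, 0, 0]])

```text
clock: 13.27
tcp_pos: [0.5567, -0.1931, 0.0118]
orientation: [-0.704, 0.704, -0.071, 0.071]
force: [1.6, -0.7, 0.8]
finger_gap: 0.0002
```

Request:
drive_tool(series=[[-0.002, 0, 0, 0, 0, 0, 0], [-0.002, 0, 0, 0, 0, 0, 0], [0.01, 0, 0, 0, 0, 0, 0], [0.03, 0, 0, 0, 0, 0, 0], [0.06, -0.02, 0, 0, 0, 0, 0], [0.06, -0.06, 0, 0, 0, 0, 0], [0.06, -0.1, 0, 0, 0, 0, 0], [0.06, -0.14, 0, 0, 0, 0, 0]])

```text
clock: 13.93
tcp_pos: [0.6171, -0.2049, 0.153]
orientation: [0.704, -0.703, 0.071, -0.07]
force: [0.5, -1.1, -0.1]
finger_gap: -0.0
```

```bash
python3 - <<'E'
from look import *
st(); a=cap("scene","s8.png",(200,230,380,365),4)
E
```

```text
t 13.93 tcp [ 0.6171 -0.2049  0.153 ] gap -0.0 F [ 0.54 -1.14 -0.06] q [ 0.45  0.65 -0.3   1.59  0.22  0.93 -0.12]
axes x [ 0.98  -0.198 -0.   ] y [-0.     0.001 -1.   ] z [0.198 0.98  0.001]
```

View pics/s8.png

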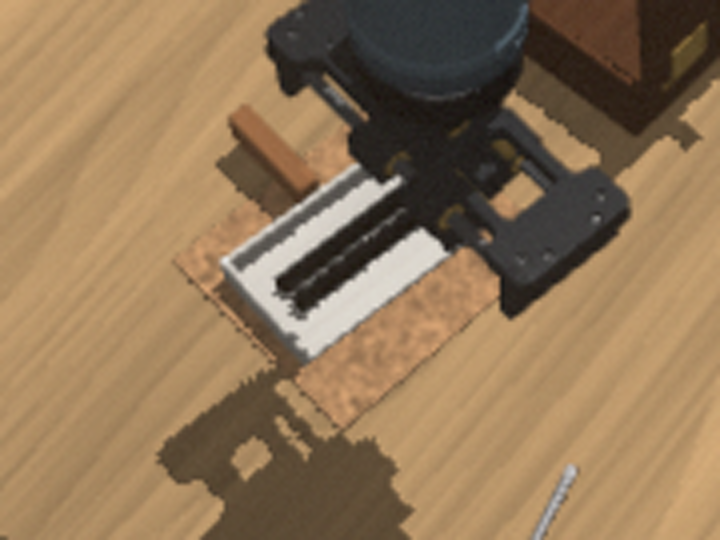

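The barrels lie side by side mid-pan, and the scoop has not shifted. Turning to grip the handle.

```bash
python3 - <<'E'
from look import *
go([0.456,-0.1723,0.11],[0,0,-1],[0.199,0.98,0])
E
```

```text
alt rv [array([ 0.0101, -1.5706,  0.0093]), array([-0.0093,  1.5709,  0.0101])]
shift [-0.1699  0.05    0.0002] rv [ 0.0101 -1.5706  0.0093] |d| 0.177 deg 90.0
```

Request:
drive_tool(series=[[-0.02, 0, 0, 0, -0.1, 0, 0.02], [-0.04, 0, 0, 0, -0.2, 0, 0.03], [-0.06, 0, 0, 0, -0.3, 0, 0.04], [-0.08, 0, 0, 0, -0.4, 0, 0.05], [-0.1, 0, 0, 0, -0.5, 0, 0.05], [-0.12, 0, 0, 0, -0.6, 0, 0.05], [-0.14, 0, 0, 0, -0.7, 0, 0.05], [-0.15, 0, 0, 0, -0.8, 0, 0.05]], grip_force=60)

```text
clock: 14.65
tcp_pos: [0.4677, -0.1752, 0.1516]
orientation: [0.675, -0.675, -0.21, 0.211]
force: [0.1, 0.6, 0.7]
finger_gap: 0.0496
```

```bash
python3 - <<'E'
from look import *
st();go([0.456,-0.1723,0.08],[0,0,-1],[0.199,0.98,0])
E
```

```text
t 14.65 tcp [ 0.4677 -0.1752  0.1516] gap 0.0496 F [0.15 0.63 0.68] q [ 0.69  0.46 -0.52  1.98  0.32  0.78  0.59]
axes x [ 0.823  0.569 -0.001] y [-0.001 -0.    -1.   ] z [-0.569  0.823  0.001]
alt rv [array([-0.001 , -0.7655, -0.0009]), array([ 1.1000e-03,  2.3761e+00, -1.2000e-03])]
shift [-0.0079  0.0716  0.0089] rv [-0.001  -0.7655 -0.0009] |d| 0.073 deg 43.9
```

Request:
drive_tool(series=[[-0.001, 0, 0.001, 0, -0.1, 0, 0.05], [-0.002, 0, 0.002, 0, -0.2, 0, 0.05], [-0.003, 0.01, 0.003, 0, -0.3, 0, 0.05], [-0.004, 0.02, 0.005, 0, -0.4, 0, 0.05], [-0.006, 0.03, 0.006, 0, -0.5, 0, 0.05], [-0.007, 0.04, 0.008, 0, -0.6, 0, 0.05], [-0.008, 0.05, 0.009, 0, -0.7, 0, 0.05], [-0.008, 0.06, 0.009, 0, -0.766, 0, 0.05]])

```text
clock: 15.32
tcp_pos: [0.4582, -0.1726, 0.0913]
orientation: [-0.547, 0.548, 0.448, -0.447]
force: [0.8, 0.8, -1.0]
finger_gap: 0.0498
```

Request:
drive_tool(series=[[0, 0, 0, 0, 0, 0, 0.05], [0, 0, 0, 0, 0, 0, 0.05], [0, 0, 0, 0, 0, 0, 0.05], [0, 0, 0, 0, 0, 0, 0.05], [0, 0, 0, 0, 0, 0, 0.05], [0, 0, 0, 0, 0, 0, 0.05], [0, 0, 0, 0, 0, 0, 0.05], [0, 0, 0, 0, 0, 0, 0.05]])

```text
clock: 15.98
tcp_pos: [0.4578, -0.1725, 0.0919]
orientation: [-0.548, 0.549, 0.446, -0.446]
force: [0.7, -0.3, 0.4]
finger_gap: 0.0504
```

```bash
python3 - <<'E'
from look import *
st();go([0.456,-0.1723,0.005],[0,0,-1],[0.199,0.98,0]); a=cap("scene","s9.png",(200,200,380,335),4); b=cap("top","t9.png",(300,190,500,340),4)
E
```

```text
t 15.98 tcp [ 0.4578 -0.1725  0.0919] gap 0.0504 F [ 0.72 -0.31  0.38] q [ 0.78  0.59 -0.64  2.03  0.54  0.7   1.16]
axes x [ 0.204  0.979 -0.   ] y [ 0. -0. -1.] z [-0.979  0.204 -0.   ]
alt rv [array([ 0.0003, -0.0047, -0.0002]), array([3.0000e-04, 3.1369e+00, 4.0000e-04])]
shift [-0.0002  0.0869  0.0019] rv [ 0.0003 -0.0047 -0.0002] |d| 0.087 deg 0.3
```

View pics/s9.png

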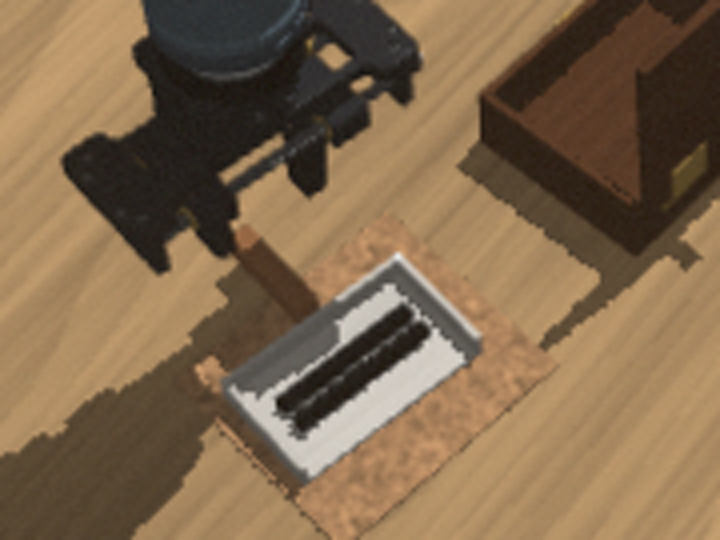

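View pics/t9.png

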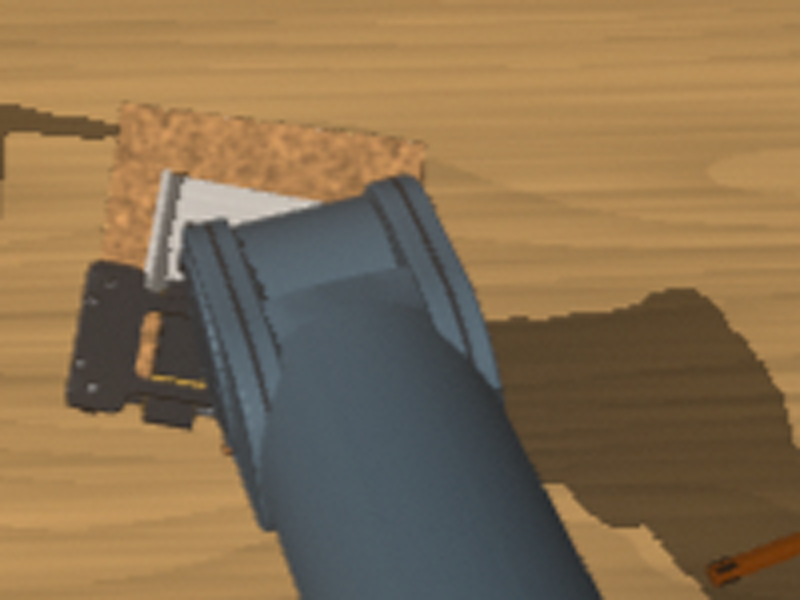

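The jaws straddle the handle, which passes between the fingers at (270,265), and both barrels are mid-pan. Going down and closing.

Request:
drive_tool(series=[[0, 0.02, 0.002, 0, 0, 0, 0.05], [0, 0.045, 0.002, 0, 0, 0, 0.05], [0, 0.068, 0.002, 0, 0, 0, 0.05], [0, 0.08, 0.002, 0, 0, 0, 0.05], [0, 0.085, 0.002, 0, 0, 0, 0.05], [0, 0.086, 0.002, 0, 0, 0, 0.05], [0, 0.086, 0.002, 0, 0, 0, 0.05], [0, 0.086, 0.002, 0, 0, 0, 0.03]])

```text
clock: 16.75
tcp_pos: [0.4565, -0.1722, 0.0066]
orientation: [-0.548, 0.549, 0.447, -0.446]
force: [0.1, -0.1, 0.8]
finger_gap: 0.0455
```

Request:
drive_tool(series=[[0, 0, 0, 0, 0, 0, 0.02], [0, 0, 0, 0, 0, 0, 0.015], [0, 0, 0, 0, 0, 0, 0.01], [0, 0, 0, 0, 0, 0, 0.0], [0, 0, 0, 0, 0, 0, 0.0], [0, 0, 0, 0, 0, 0, 0.0], [0, 0, 0, 0, 0, 0, 0.0], [0, 0, 0, 0, 0, 0, 0.0]])

```text
clock: 17.42
tcp_pos: [0.4558, -0.1721, 0.0058]
orientation: [-0.548, 0.549, 0.446, -0.446]
force: [-0.9, -1.0, 4.2]
finger_gap: 0.0155
```

Request:
drive_tool(series=[[0, -0.002, 0, 0, 0, 0, 0.0], [0, -0.005, 0, 0, 0, 0, 0.0], [0, -0.01, 0, 0, 0, 0, 0.0], [0, -0.015, 0, 0, 0, 0, 0.0], [0, -0.02, 0, 0, 0, 0, 0.0], [0, -0.02, 0, 0, 0, 0, 0.0], [0, -0.02, 0, 0, 0, 0, 0.0], [0, -0.02, 0, 0, 0, 0, 0.0]])

```text
clock: 18.08
tcp_pos: [0.4557, -0.1721, 0.0257]
orientation: [-0.549, 0.549, 0.446, -0.446]
force: [-0.5, 0.2, -2.0]
finger_gap: 0.0152
```

```bash
python3 - <<'E'
from look import *
st(); a=cap("scene","s10.png",(200,200,380,335),4)
E
```

```text
t 18.08 tcp [ 0.4557 -0.1721  0.0257] gap 0.0152 F [-0.51  0.16 -1.97] q [ 0.7   0.69 -0.54  2.05  0.66  0.57  1.06]
axes x [ 0.203  0.979 -0.   ] y [-0. -0. -1.] z [-0.979  0.203  0.   ]
```

View pics/s10.png

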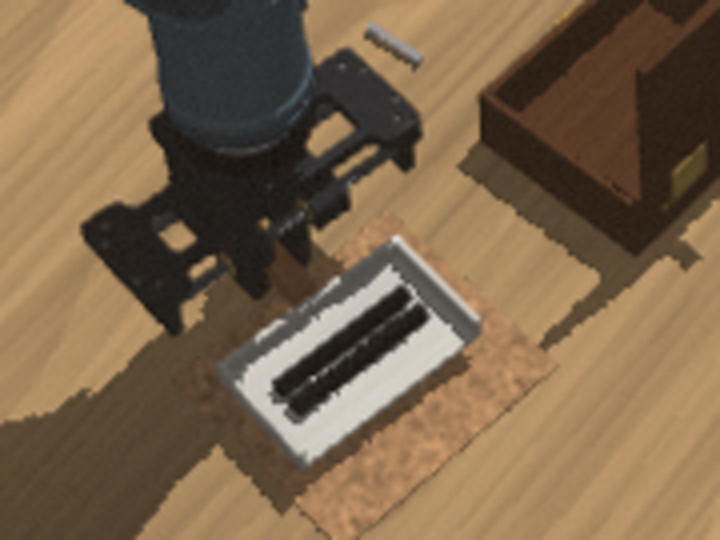

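The scoop is up level with both barrels mid-pan, next the carry.

```bash
cat > plan.py <<'E'
from look import *
C=np.array([0.5525,0.071]); yaw=np.radians(-6.5)
def tgt(th,bx=-0.03,bz=0.085,by=0.0):
    Z=R.from_euler("z",yaw).as_matrix(); 
    edge=np.r_[C,0]+Z@np.array([bx,by,bz])
    S=Z@R.from_euler("y",th).as_matrix()
    return edge-S@np.array([0.111,0,0.0013]), -S[:,2], S[:,1]
def rel(ths,**k):
    for th in ths:
        p,y,x=tgt(th,**k); print("th",th,"tcp",p.round(3)); go(p,y,x)
E
python3 - <<'E'
from plan import *
rel([-0.12],bx=-0.03,bz=0.13); rel([0.75])
E
```

```text
th -0.12 tcp [0.413 0.087 0.115]
alt rv [array([-0.1202, -0.0913, -0.0055]), array([ 0.0084,  3.0448, -0.1834])]
shift [ 0.2449 -0.0898  0.0941] rv [-0.1202 -0.0913 -0.0055] |d| 0.277 deg 8.7
th 0.75 tcp [0.441 0.084 0.16 ]
alt rv [array([ 0.7492, -0.0871,  0.0343]), array([-0.0512,  2.8439,  1.119 ])]
shift [ 0.2474 -0.1341  0.0662] rv [ 0.7492 -0.0871  0.0343] |d| 0.289 deg 43.3
```

Request:
drive_tool(series=[[0, -0.008, 0, -0.01, 0, 0, 0], [0, -0.022, 0, -0.03, 0, 0, 0], [0, -0.038, 0, -0.06, 0, 0, 0], [0, -0.056, 0, -0.09, 0, 0, 0], [0, -0.074, 0, -0.11, 0, 0, 0], [0, -0.09, 0, -0.12, 0, 0, 0], [0, -0.105, 0, -0.12, 0, 0, 0], [0, -0.11, 0, -0.12, 0, 0, 0]])

```text
clock: 18.8
tcp_pos: [0.4564, -0.1722, 0.1378]
orientation: [-0.514, 0.581, 0.473, -0.418]
force: [1.2, 0.7, -2.6]
finger_gap: 0.0155
```

```bash
python3 - <<'E'
from plan import *
st();cap("scene","s11.png",(200,150,440,330),3);rel([-0.12],bx=-0.005,bz=0.15)
E
```

```text
t 18.8 tcp [ 0.4564 -0.1722  0.1378] gap 0.0155 F [ 1.21  0.73 -2.61] q [ 0.86  0.45 -0.7   2.11  0.51  0.61  1.18]
axes x [ 0.203  0.979 -0.001] y [ 0.12  -0.026 -0.992] z [-0.972  0.202 -0.122]
th -0.12 tcp [0.438 0.084 0.135]
alt rv [array([ 0.003 , -0.0906, -0.0122]), array([0.0186, 3.0509, 0.0046])]
shift [ 0.2474 -0.0067  0.0699] rv [ 0.003  -0.0906 -0.0122] |d| 0.257 deg 5.2
```

View pics/s11.png

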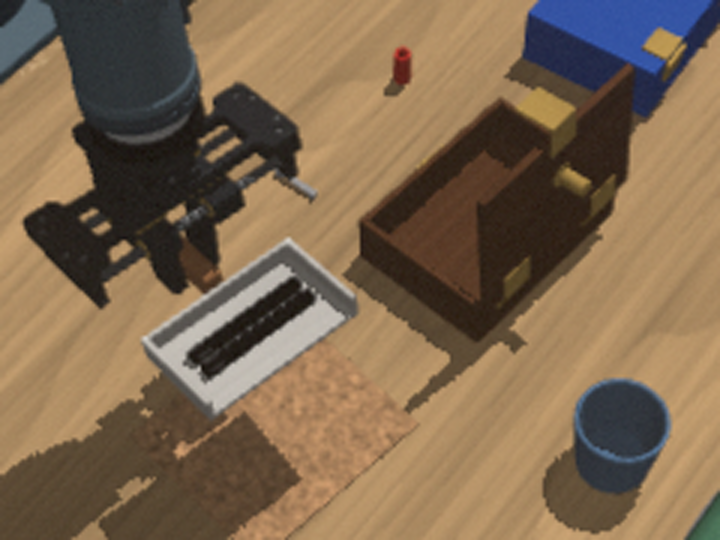

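Request:
drive_tool(series=[[0.004, 0, 0.001, 0, 0, 0, 0], [0.013, 0, 0.004, 0, -0.01, 0, 0], [0.027, 0, 0.009, 0, -0.01, 0, 0], [0.044, 0, 0.015, 0, -0.02, 0, 0], [0.062, 0, 0.021, 0, -0.03, 0, 0], [0.08, 0, 0.027, 0, -0.04, 0, 0], [0.098, -0.002, 0.033, 0, -0.04, 0, 0], [0.116, -0.003, 0.039, 0, -0.05, 0, 0]])

```text
clock: 19.52
tcp_pos: [0.4399, -0.0485, 0.1331]
orientation: [-0.503, 0.569, 0.485, -0.434]
force: [0.2, -0.0, -2.7]
finger_gap: 0.0155
```

Request:
drive_tool(series=[[0.018, -0.001, 0.006, 0, -0.01, 0, 0], [0.036, -0.002, 0.012, 0, -0.015, 0, 0], [0.054, -0.003, 0.018, 0, -0.02, 0, 0], [0.072, -0.004, 0.024, 0, -0.025, 0, 0], [0.09, -0.004, 0.03, 0, -0.03, 0, 0], [0.106, -0.004, 0.036, 0, -0.035, 0, 0], [0.119, -0.004, 0.039, 0, -0.04, 0, 0], [0.128, -0.004, 0.041, 0, -0.04, 0, 0]])

```text
clock: 20.18
tcp_pos: [0.4187, 0.0847, 0.1314]
orientation: [-0.493, 0.559, 0.496, -0.446]
force: [0.4, -0.1, -2.3]
finger_gap: 0.0149
```

```bash
python3 - <<'E'
from plan import *
st();cap("scene","s12.png",(260,110,440,290),4);cap("top","t12.png",(170,150,370,300),4);rel([0.2,0.45,.75])
E
```

```text
t 20.18 tcp [0.4187 0.0847 0.1314] gap 0.0149 F [ 0.43 -0.09 -2.29] q [ 0.28  0.39 -0.73  2.24  0.6   0.59  0.56]
axes x [ 0.111  0.994 -0.01 ] y [ 0.116 -0.023 -0.993] z [-0.987  0.109 -0.117]
th 0.2 tcp [0.414 0.087 0.106]
alt rv [array([ 0.3181,  0.0023, -0.0099]), array([-0.0155, -3.0996, -0.4972])]
shift [0.0017 0.0251 0.0079] rv [ 0.3181  0.0023 -0.0099] |d| 0.026 deg 18.2
th 0.45 tcp [0.423 0.086 0.132]
alt rv [array([ 0.5681,  0.0011, -0.0102]), array([-0.0159, -3.0146, -0.8801])]
shift [ 0.0015 -0.0001 -0.0036] rv [ 0.5681  0.0011 -0.0102] |d| 0.004 deg 32.6
th 0.75 tcp [0.441 0.084 0.16 ]
alt rv [array([ 8.681e-01, -5.000e-04, -1.050e-02]), array([0.0159, 2.8498, 1.321 ])]
shift [ 0.0011 -0.0253 -0.0252] rv [ 8.681e-01 -5.000e-04 -1.050e-02] |d| 0.036 deg 49.7
```

View pics/s12.png

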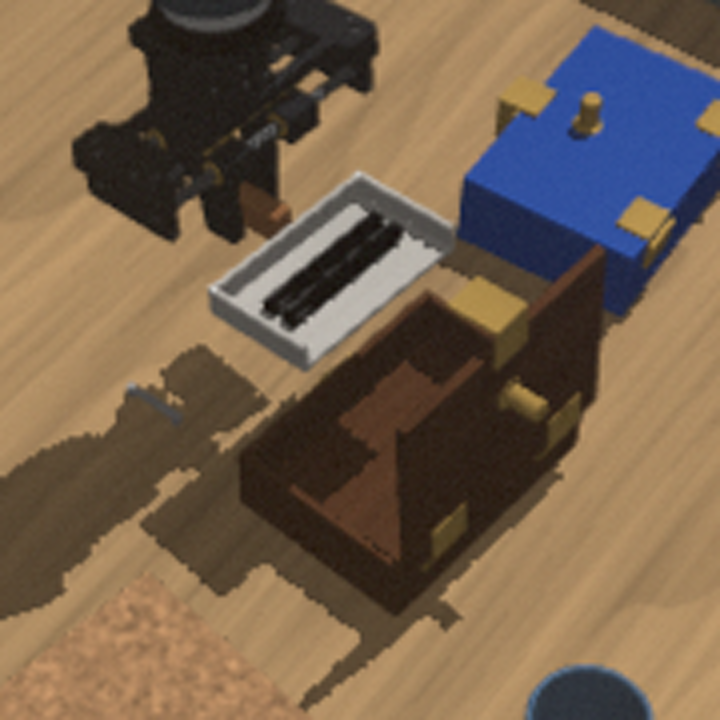

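View pics/t12.png

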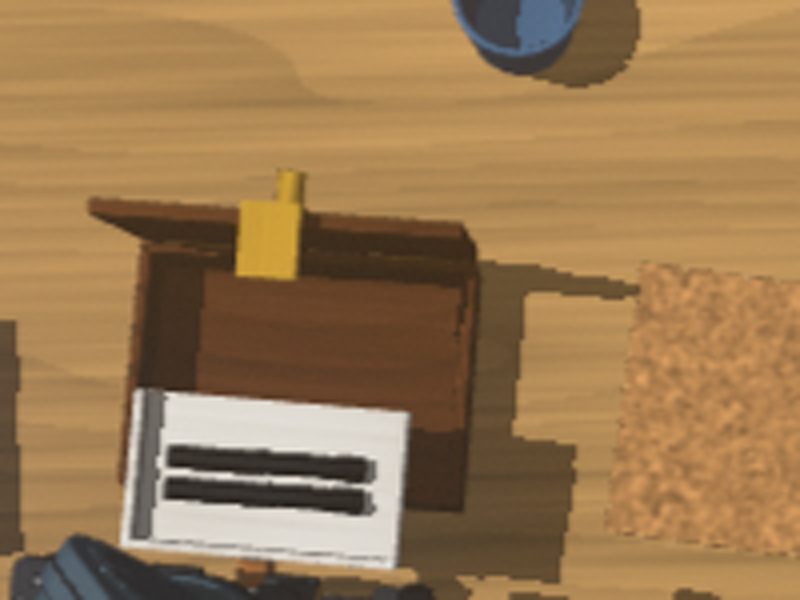

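```bash
python3 - <<'E'
from plan import *
Z=R.from_euler("z",yaw).as_matrix()
e=[onz("top",p,0.155) for p in((203.75,247.5),(272.5,253))]
m=(e[0]+e[1])/2; print(e,"box frame mid",(Z.T@(m-np.r_[C,0])).round(4), "len",np.linalg.norm(e[0]-e[1]))
s=env.read_state(); M=q2R(s["orientation"]); S=np.c_[-M[:,2],M[:,0],-M[:,1]]
print("expected edge box",(Z.T@(s["tcp_pos"]+S@np.array([.111,0,.0013])-np.r_[C,0])).round(4))
# box rim from t12 crop
f=lambda x,y:(170+x/4,150+y/4)
for n,p in [("BR rim",(478,262)),("BL rim",(148,243)),("FR out bottom?",(462,510))]: print(n,onz("top",f(*p),.05).round(4))
g=lambda x,y:(260+x/4,110+y/4)
for n,p in [("FR",(240,458)),("BR",(400,570)),("FL~",(430,292))]: print("scene",n,onz("scene",g(*p),.05).round(4))
E
```

```text
[array([0.53354163, 0.13939429, 0.155     ]), array([0.51927722, 0.00700663, 0.155     ])] box frame mid [-0.0262 -0.0008  0.155 ] len 0.1331539161211417
expected edge box [-0.024 -0.001  0.146]
BR rim [ 0.6118 -0.0225  0.05  ]
BL rim [0.6267 0.1528 0.05  ]
FR out bottom? [ 0.48   -0.0116  0.05  ]
scene FR [ 0.4869 -0.0095  0.05  ]
scene BR [ 0.612  -0.0182  0.05  ]
scene FL~ [0.5043 0.1702 0.05  ]
```

The predicted and seen scoop edge agree within 2 mm (box x about −25 mm, y about −1 mm). Tipping in two stages.

Request:
drive_tool(series=[[0, 0, 0, 0.05, 0, 0, 0], [0, 0, 0, 0.12, 0, 0, 0], [0, 0, 0, 0.2, 0, 0, 0], [0, 0, 0, 0.28, 0, 0, 0], [0, 0, 0, 0.36, 0, 0, 0], [0, 0, -0.002, 0.43, 0, 0, 0], [0, 0, -0.004, 0.48, 0, 0, 0], [0, 0, -0.004, 0.5, 0, 0, 0]])

```text
clock: 20.95
tcp_pos: [0.4249, 0.081, 0.1315]
orientation: [0.618, -0.421, -0.368, 0.553]
force: [0.2, -0.8, -2.5]
finger_gap: 0.0153
```

```bash
python3 - <<'E'
from plan import *
st();cap("scene","s13.png",(230,80,450,290),3.5);rel([.5,.7,.85])
E
```

```text
t 20.95 tcp [0.4249 0.081  0.1315] gap 0.0153 F [ 0.2  -0.81 -2.47] q [ 0.37  0.69 -0.78  1.86  0.33  1.14  0.89]
axes x [ 0.117  0.993 -0.011] y [-0.373  0.034 -0.927] z [-0.921  0.113  0.374]
th 0.5 tcp [0.425 0.085 0.137]
alt rv [array([ 0.1165, -0.0081, -0.0079]), array([0.0124, 3.1281, 0.1825])]
shift [ 0.0043 -0.0053  0.002 ] rv [ 0.1165 -0.0081 -0.0079] |d| 0.007 deg 6.7
th 0.7 tcp [0.438 0.084 0.156]
alt rv [array([ 0.3165, -0.0089, -0.0071]), array([0.0111, 3.0936, 0.4938])]
shift [ 0.0042 -0.027  -0.0025] rv [ 0.3165 -0.0089 -0.0071] |d| 0.027 deg 18.1
th 0.85 tcp [0.449 0.083 0.168]
alt rv [array([ 0.4665, -0.0094, -0.0065]), array([0.01  , 3.0474, 0.7241])]
shift [ 0.0041 -0.0424 -0.0087] rv [ 0.4665 -0.0094 -0.0065] |d| 0.044 deg 26.7
```

View pics/s13.png

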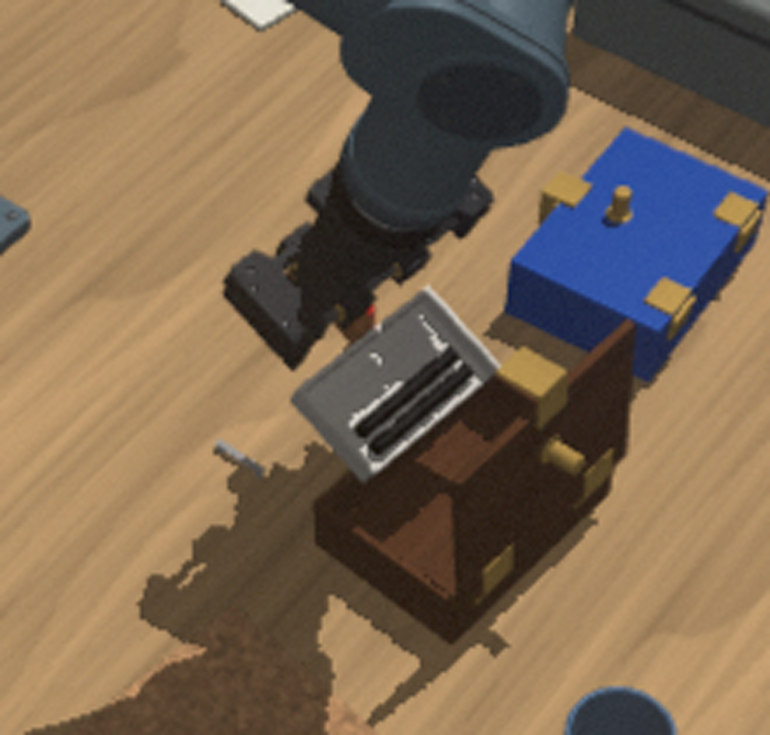

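At about 22° both barrels are still in the pan, with its open edge over the box. Continuing.

Request:
drive_tool(series=[[0.001, -0.002, 0.001, 0.06, 0, 0, 0], [0.002, -0.006, 0.001, 0.12, 0, 0, 0], [0.003, -0.012, 0.001, 0.18, 0, 0, 0], [0.004, -0.018, 0, 0.24, 0, 0, 0], [0.004, -0.024, -0.001, 0.3, 0, 0, 0], [0.004, -0.03, -0.003, 0.36, 0, 0, 0], [0.004, -0.036, -0.006, 0.42, 0, 0, 0], [0.004, -0.042, -0.008, 0.46, 0, 0, 0]])

```text
clock: 21.67
tcp_pos: [0.4474, 0.0832, 0.1681]
orientation: [0.696, -0.27, -0.233, 0.623]
force: [-0.7, -0.5, -1.8]
finger_gap: 0.0152
```

Request:
drive_tool(series=[[0, 0, 0, 0, 0, 0, 0], [0, 0, 0, 0, 0, 0, 0], [0, 0, 0, 0, 0, 0, 0], [0, 0, 0, 0, 0, 0, 0], [0, 0, 0, 0, 0, 0, 0], [0, 0, 0, 0, 0, 0, 0], [0, 0, 0, 0, 0, 0, 0], [0, 0, 0, 0, 0, 0, 0]])

```text
clock: 22.33
tcp_pos: [0.4475, 0.0835, 0.1689]
orientation: [0.696, -0.27, -0.234, 0.623]
force: [-0.2, 0.2, -2.7]
finger_gap: 0.015
```

```bash
python3 - <<'E'
from plan import *
st();cap("scene","s14.png",(230,80,450,290),3.5)
E
```

```text
t 22.33 tcp [0.4475 0.0835 0.1689] gap 0.015 F [-0.22  0.23 -2.7 ] q [ 0.3   0.95 -0.73  1.48  0.18  1.67  0.96]
axes x [ 0.115  0.993 -0.011] y [-0.741  0.079 -0.667] z [-0.662  0.085  0.745]
```

View pics/s14.png

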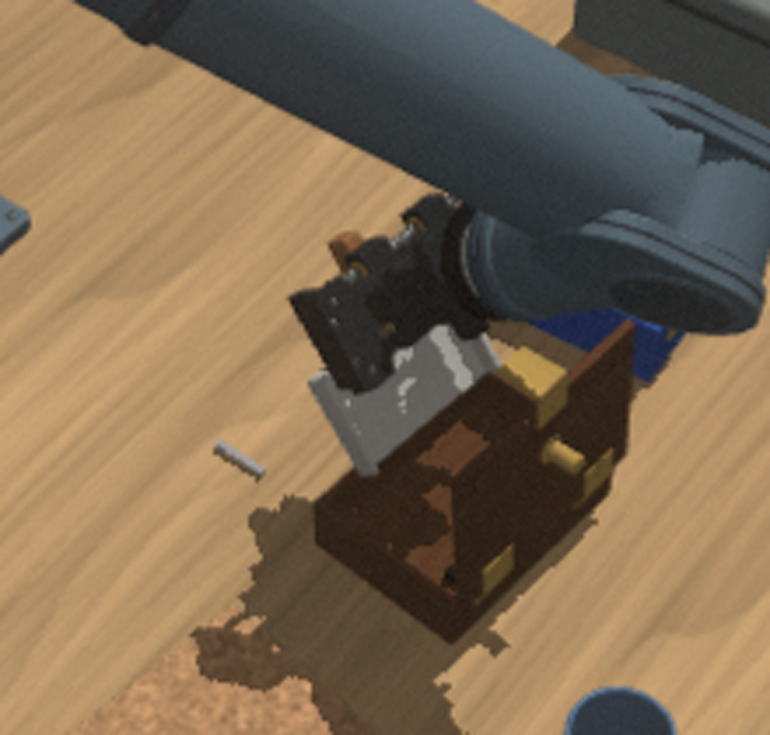

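The pan is empty; the end of a barrel shows dark inside the box at (450,577). Reversing out.

```bash
python3 - <<'E'
from plan import *
rel([0.45],bx=-0.03,bz=0.1);rel([0.0],bx=-0.03,bz=0.14)
E
```

```text
th 0.45 tcp [0.423 0.086 0.147]
alt rv [array([-0.3902, -0.0081, -0.0075]), array([ 0.0116,  3.0741, -0.6075])]
shift [-0.0004  0.0329  0.0004] rv [-0.3902 -0.0081 -0.0075] |d| 0.033 deg 22.4
th 0.0 tcp [0.412 0.087 0.139]
alt rv [array([-0.8402, -0.0064, -0.0093]), array([ 0.0142,  2.8627, -1.2788])]
shift [-0.0003  0.0464  0.0011] rv [-0.8402 -0.0064 -0.0093] |d| 0.046 deg 48.1
```

Request:
drive_tool(series=[[0, 0.008, 0, -0.1, 0, 0, 0], [0, 0.016, 0, -0.2, 0, 0, 0], [0, 0.025, 0, -0.3, 0, 0, 0], [0, 0.033, 0, -0.4, 0, 0, 0], [0, 0.037, 0, -0.51, 0, 0, 0], [0, 0.04, 0.001, -0.62, 0, 0, 0], [0, 0.043, 0.001, -0.73, 0, 0, 0], [0, 0.046, 0.001, -0.84, 0, 0, 0]])

```text
clock: 23.05
tcp_pos: [0.4126, 0.0875, 0.1394]
orientation: [-0.524, 0.531, 0.469, -0.472]
force: [0.8, -0.4, -2.3]
finger_gap: 0.0153
```

```bash
python3 - <<'E'
from plan import *
st();cap("scene","s15.png",(230,80,450,290),3.5);cap("top","t15.png",(170,150,370,300),4);go([0.456,-0.172,0.11],[0,0,-1],[0.203,0.979,0])
E
```

```text
t 23.05 tcp [0.4126 0.0875 0.1394] gap 0.0153 F [ 0.84 -0.45 -2.29] q [ 0.34  0.43 -0.79  2.16  0.47  0.73  0.69]
axes x [ 0.115  0.993 -0.01 ] y [ 0.004 -0.01  -1.   ] z [-0.993  0.115 -0.005]
alt rv [array([-0.0001,  0.0933, -0.0148]), array([-2.2600e-02, -3.0482e+00,  1.0000e-04])]
shift [-0.2514  0.0323 -0.0764] rv [-0.0001  0.0933 -0.0148] |d| 0.265 deg 5.4
```

View pics/t15.png

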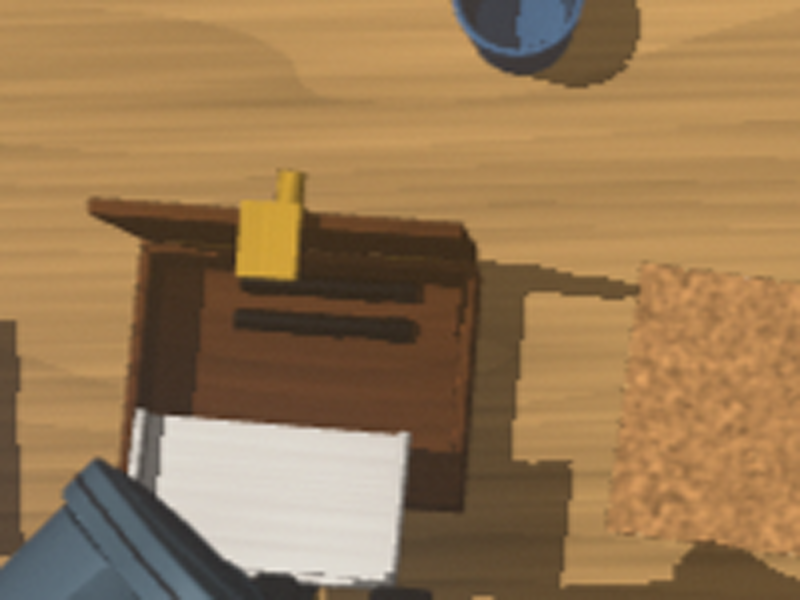

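Both barrels lie flat on the box floor, at (330,292) and (325,325) in the crop. Returning the scoop to its mat.

Request:
drive_tool(series=[[-0.03, 0, -0.009, 0, 0.01, 0, 0], [-0.06, 0, -0.018, 0, 0.02, 0, 0], [-0.09, 0, -0.027, 0, 0.03, -0.005, 0], [-0.12, 0, -0.036, 0, 0.045, -0.008, 0], [-0.155, 0, -0.047, 0, 0.06, -0.01, 0], [-0.19, 0, -0.058, 0, 0.07, -0.012, 0], [-0.225, 0.01, -0.068, 0, 0.085, -0.015, 0], [-0.251, 0.03, -0.076, 0, 0.093, -0.015, 0]])

```text
clock: 23.82
tcp_pos: [0.4612, -0.1758, 0.1126]
orientation: [0.55, -0.55, -0.445, 0.443]
force: [0.9, -0.9, -2.1]
finger_gap: 0.0155
```

Request:
drive_tool(series=[[0, 0.01, 0, 0, 0, 0, 0], [0, 0.02, 0, 0, 0, 0, 0], [0, 0.035, 0, 0, 0, 0, 0], [0, 0.05, 0, 0, 0, 0, 0], [0, 0.06, 0, 0, 0, 0, 0], [0, 0.06, 0, 0, 0, 0, 0], [0, 0.06, 0, 0, 0, 0, 0], [0, 0.06, 0, 0, 0, 0, 0]])

```text
clock: 24.48
tcp_pos: [0.4599, -0.1703, 0.0521]
orientation: [0.55, -0.548, -0.447, 0.444]
force: [0.5, -0.6, -0.7]
finger_gap: 0.0158
```

```bash
python3 - <<'E'
from plan import *
st();cap("scene","s16.png",(200,200,380,335),4);go([0.4557,-0.1721,0.0062],[0,0,-1],[0.203,0.979,0])
E
```

```text
t 24.48 tcp [ 0.4599 -0.1703  0.0521] gap 0.0158 F [ 0.54 -0.59 -0.73] q [ 0.73  0.65 -0.58  2.04  0.6   0.62  1.1 ]
axes x [0.206 0.979 0.004] y [ 0.001  0.004 -1.   ] z [-0.979  0.206 -0.   ]
alt rv [array([ 0.0008, -0.0034,  0.0042]), array([-6.6000e-03,  3.1381e+00,  1.3000e-03])]
shift [-0.0025  0.046   0.0039] rv [ 0.0008 -0.0034  0.0042] |d| 0.046 deg 0.3
```

View pics/s16.png

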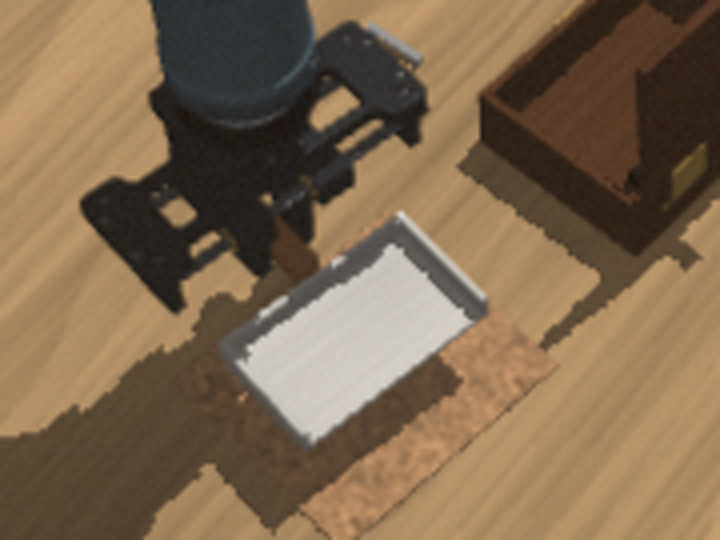

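The empty scoop hangs level above its mat. Lowering it.

Request:
drive_tool(series=[[-0.001, 0.01, 0.002, 0, 0, 0.002, 0], [-0.002, 0.022, 0.004, 0, 0, 0.004, 0], [-0.002, 0.032, 0.004, 0, 0, 0.004, 0], [-0.002, 0.04, 0.004, 0, 0, 0.004, 0], [-0.002, 0.044, 0.004, 0, 0, 0.004, 0], [-0.002, 0.045, 0.004, 0, 0, 0.004, 0], [-0.002, 0.046, 0.004, 0, 0, 0.004, 0], [-0.002, 0.046, 0.004, 0, 0, 0.004, 0]])

```text
clock: 25.2
tcp_pos: [0.4545, -0.1716, 0.0058]
orientation: [0.55, -0.549, -0.445, 0.446]
force: [-3.9, 1.0, 5.7]
finger_gap: 0.0155
```

Request:
drive_tool(series=[[0, 0, 0, 0, 0, 0, 0.02], [0, 0, 0, 0, 0, 0, 0.025], [0, 0, 0, 0, 0, 0, 0.03], [0, 0, 0, 0, 0, 0, 0.04], [0, 0, 0, 0, 0, 0, 0.04], [0, -0.02, 0, 0, 0, 0, 0.04], [0, -0.05, 0, 0, 0, 0, 0.04], [0, -0.08, 0, 0, 0, 0, 0.04]])

```text
clock: 25.87
tcp_pos: [0.4544, -0.1714, 0.0859]
orientation: [0.55, -0.548, -0.445, 0.446]
force: [0.6, -0.6, -0.4]
finger_gap: 0.0398
```

Request:
drive_tool(series=[[0, -0.02, 0, 0, 0, 0, 0.04], [0, -0.04, 0.03, 0, 0, 0, 0.04], [0, -0.06, 0.05, 0, 0, 0, 0.04], [0, -0.08, 0.05, 0, 0, 0, 0.04], [0, -0.1, 0.05, 0, 0, 0, 0.04], [0, -0.1, 0.05, 0, 0, 0, 0.04], [0, -0.1, 0.05, 0, 0, 0, 0.04], [0, -0.1, 0.05, 0, 0, 0, 0.04]])

```text
clock: 26.53
tcp_pos: [0.4059, -0.1616, 0.185]
orientation: [0.55, -0.549, -0.445, 0.445]
force: [-0.4, 0.4, 0.3]
finger_gap: 0.0402
```

```bash
python3 - <<'E'
from plan import *
st();im=cap("scene","s17.png",(200,140,440,320),3.3);b=cap("top","t17.png",(170,150,440,330),2.9)
hsv=cv2.cvtColor(b,cv2.COLOR_BGR2HSV)
m=((hsv[...,1]<60)&(hsv[...,2]>90)).astype(np.uint8); m[:220]=0;m[290:]=0;m[:,:320]=0;m[:,415:]=0
c=max(cv2.findContours(m,0,2)[0],key=cv2.contourArea); r=cv2.minAreaRect(c); print("scoop",r,onz("top",r[0],.025))
E
```

```text
t 26.53 tcp [ 0.4059 -0.1616  0.185 ] gap 0.0402 F [-0.38  0.4   0.27] q [ 0.95  0.36 -0.79  2.09  0.35  0.82  1.31]
axes x [0.207 0.978 0.   ] y [-0.001  0.    -1.   ] z [-0.978  0.207  0.001]
scoop ((367.3825988769531, 255.76625061035156), (61.6162223815918, 35.09025573730469), 10.56101131439209) [ 0.52405564 -0.18704846  0.025     ]
```

View pics/s17.png

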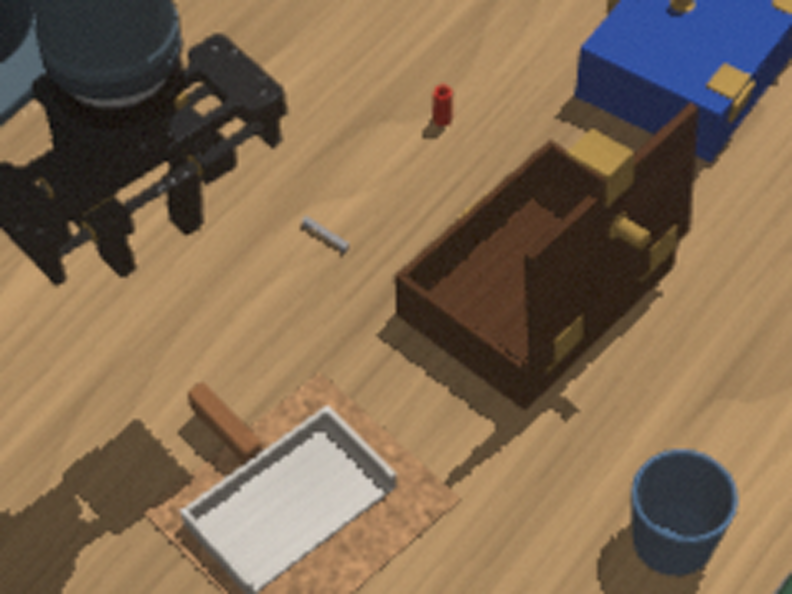

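View pics/t17.png

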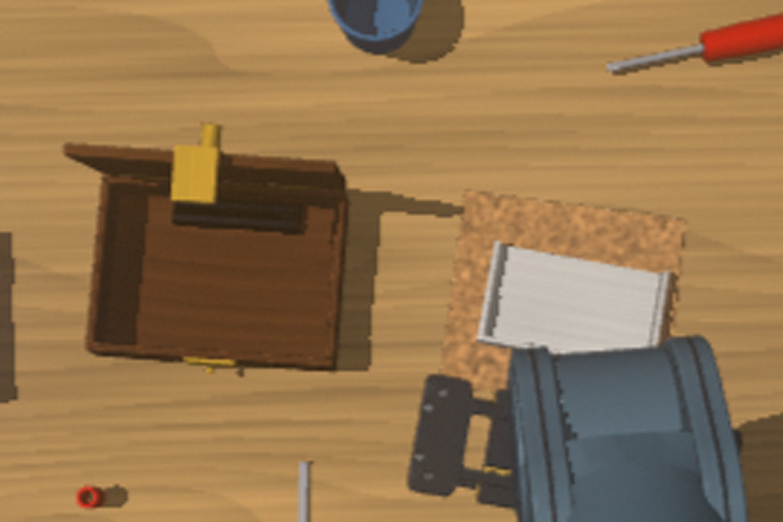

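```bash
python3 - <<'E'
from plan import *
a=cap("scene","s18.png",(310,170,420,270),5);b=cap("top","t18.png",(190,185,300,285),7)
x=np.clip(cv2.imread("pics/t18.png").astype(float)*2.2,0,255); cv2.imwrite("pics/t18b.png",x)
E
```

```text
[ WARN:0@3.327] global loadsave.cpp:1063 imwrite_ Unsupported depth image for selected encoder is fallbacked to CV_8U.
```

View pics/t18b.png

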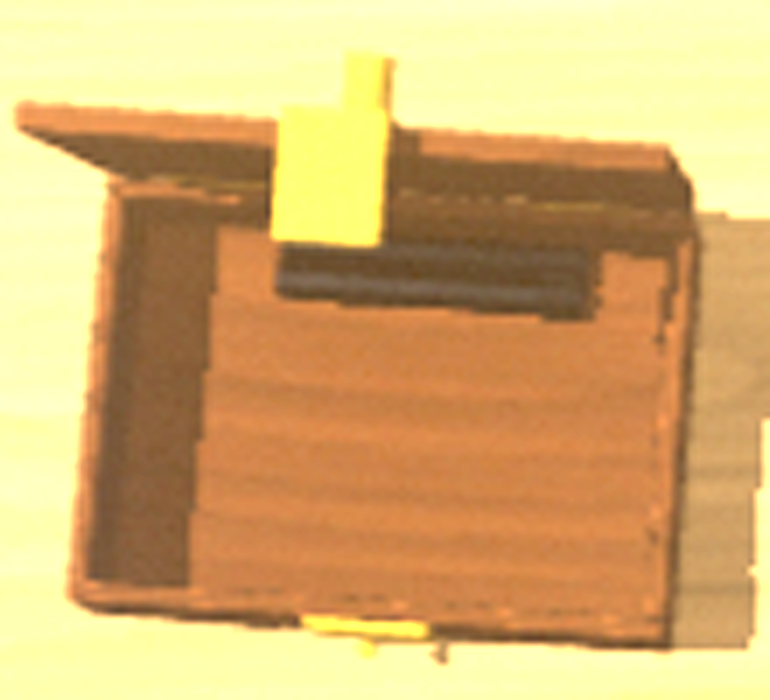

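Two barrels sit side by side against the box's rear wall, at (435,280) in the brightened crop, and the scoop is flat on its mat. Now the lid: I'll go over it and push from behind.

```bash
cat > lid.py <<'E'
from plan import *
Z=R.from_euler("z",yaw).as_matrix()
def bw(u,v,z): return np.r_[C,0]+Z@np.array([u,v,z])
def wb(p): return Z.T@(np.array(p)-np.r_[C,0])
def gb(u,v,z,vert=True):
    print("->",u,v,z); go(bw(u,v,z),[0,0,-1],Z[:,1])
def here():
    s,M=st(); print("tcp in box",wb(s["tcp_pos"]).round(4)); return s,M
E
python3 - <<'E'
from lid import *
here(); print("cup",onz("top",(300,150),.065)); gb(0.0,-0.045,0.285);gb(0.125,-0.045,0.285)
E
```

```text
t 26.73 tcp [ 0.4057 -0.1612  0.1847] gap 0.0404 F [-0.17 -0.34  0.01] q [ 0.95  0.36 -0.79  2.09  0.34  0.83  1.32]
axes x [0.207 0.978 0.001] y [-0.002  0.001 -1.   ] z [-0.978  0.207  0.002]
tcp in box [-0.1195 -0.2473  0.1847]
cup [ 0.7508603  -0.04836937  0.065     ]
-> 0.0 -0.045 0.285
alt rv [array([-0.0017, -0.0946,  0.001 ]), array([-1.5000e-03,  3.0469e+00, -2.6000e-03])]
shift [ 0.2128 -0.1003 -0.0997] rv [-0.0017 -0.0946  0.001 ] |d| 0.256 deg 5.4
-> 0.125 -0.045 0.285
alt rv [array([-0.0017, -0.0946,  0.001 ]), array([-1.5000e-03,  3.0469e+00, -2.6000e-03])]
shift [ 0.2246 -0.1005 -0.2241] rv [-0.0017 -0.0946  0.001 ] |d| 0.333 deg 5.4
```

Request:
drive_tool(series=[[0.01, -0.03, 0, 0, -0.01, 0, 0], [0.03, -0.065, 0, 0, -0.02, 0, 0], [0.06, -0.095, -0.02, 0, -0.04, 0, 0], [0.095, -0.1, -0.04, 0, -0.06, 0, 0], [0.13, -0.1, -0.06, 0, -0.07, 0, 0], [0.165, -0.1, -0.075, 0, -0.08, 0, 0], [0.195, -0.1, -0.09, 0, -0.09, 0, 0], [0.213, -0.1, -0.1, 0, -0.095, 0, 0]])

```text
clock: 27.4
tcp_pos: [0.5493, 0.0303, 0.2849]
orientation: [0.527, -0.526, -0.472, 0.471]
force: [-0.5, -0.1, -0.3]
finger_gap: 0.0005
```

Request:
drive_tool(series=[[0, 0, -0.03, 0, 0, 0, 0], [0, 0, -0.06, 0, 0, 0, 0], [0, 0, -0.09, 0, 0, 0, 0], [0, 0, -0.12, 0, 0, 0, 0], [0, 0, -0.125, 0, 0, 0, 0], [0, 0, -0.125, 0, 0, 0, 0], [0, 0, -0.125, 0, 0, 0, 0], [0, 0, -0.125, 0, 0, 0, 0]])

```text
clock: 28.07
tcp_pos: [0.6711, 0.0126, 0.2853]
orientation: [0.528, -0.527, -0.471, 0.471]
force: [-0.9, 0.1, 0.7]
finger_gap: 0.0005
```

```bash
python3 - <<'E'
from lid import *
here(); cap("scene","s19.png",(260,60,500,260),3); gb(0.13,-0.045,0.15)
E
```

```text
t 28.07 tcp [0.6711 0.0126 0.2853] gap 0.0005 F [-0.87  0.1   0.69] q [ 0.41  0.66 -0.8   1.39  0.48  1.29  1.04]
axes x [0.112 0.994 0.   ] y [-0.001  0.    -1.   ] z [-0.994  0.112  0.001]
tcp in box [ 0.1245 -0.0446  0.2853]
-> 0.13 -0.045 0.15
alt rv [array([-0.0007,  0.001 , -0.0002]), array([-3.0000e-04, -3.1406e+00,  1.1000e-03])]
shift [-0.0002  0.1356 -0.0055] rv [-0.0007  0.001  -0.0002] |d| 0.136 deg 0.1
```

View pics/s19.png

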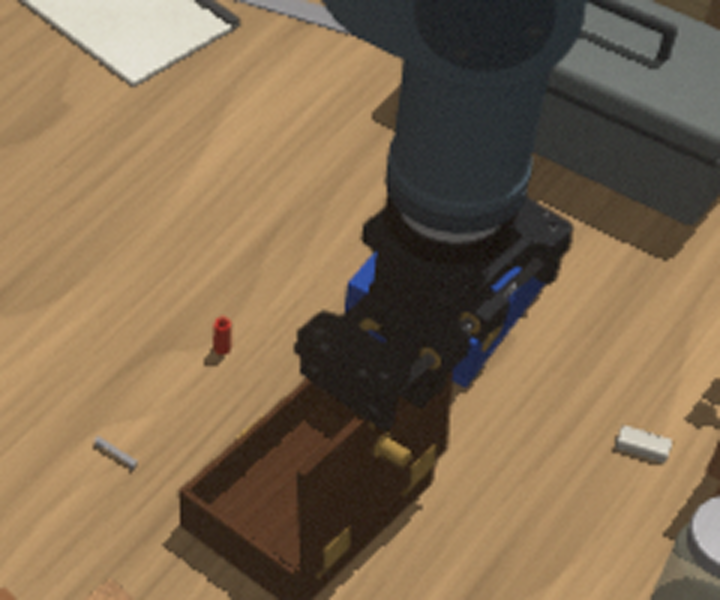

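Request:
drive_tool(series=[[0, 0.03, -0.005, 0, 0, 0, 0], [0, 0.06, -0.005, 0, 0, 0, 0], [0, 0.09, -0.005, 0, 0, 0, 0], [0, 0.12, -0.005, 0, 0, 0, 0], [0, 0.135, -0.005, 0, 0, 0, 0], [0, 0.135, -0.005, 0, 0, 0, 0], [0, 0.135, 0, 0, 0, 0, 0], [0, 0.135, 0.01, 0, 0, 0, 0]])

```text
clock: 28.78
tcp_pos: [0.6637, 0.0136, 0.1528]
orientation: [-0.527, 0.528, 0.472, -0.47]
force: [0.0, 0.3, 0.5]
finger_gap: 0.0006
```

```bash
python3 - <<'E'
from lid import *
here(); cap("scene","s20.png",(300,110,480,260),4); gb(0.055,-0.045,0.1485);gb(0.0267,-0.045,0.138);gb(0.0025,-0.045,0.1205)
E
```

```text
t 28.78 tcp [0.6637 0.0136 0.1528] gap 0.0006 F [0.   0.33 0.52] q [ 0.39  0.77 -0.74  1.54  0.57  1.06  0.96]
axes x [0.114 0.994 0.001] y [ 0.003  0.001 -1.   ] z [-0.994  0.114 -0.003]
tcp in box [ 0.117  -0.0445  0.1528]
-> 0.055 -0.045 0.1485
alt rv [array([0.0017, 0.0005, 0.0008]), array([ 1.3000e-03, -3.1411e+00, -2.7000e-03])]
shift [-0.0008  0.0044  0.0599] rv [0.0017 0.0005 0.0008] |d| 0.06 deg 0.1
-> 0.0267 -0.045 0.138
alt rv [array([0.0017, 0.0005, 0.0008]), array([ 1.3000e-03, -3.1411e+00, -2.7000e-03])]
shift [-0.0008  0.0148  0.0882] rv [0.0017 0.0005 0.0008] |d| 0.089 deg 0.1
-> 0.0025 -0.045 0.1205
alt rv [array([0.0017, 0.0005, 0.0008]), array([ 1.3000e-03, -3.1411e+00, -2.7000e-03])]
shift [-0.0008  0.0323  0.1124] rv [0.0017 0.0005 0.0008] |d| 0.117 deg 0.1
```

View pics/s20.png

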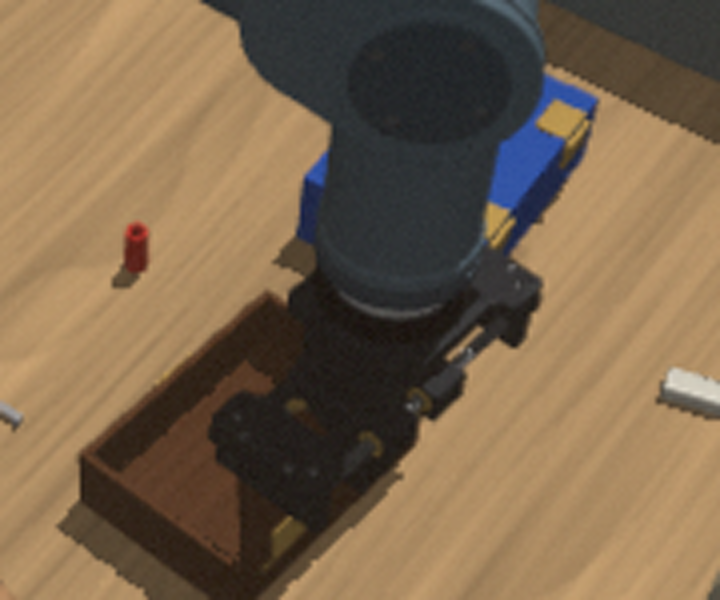

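The fingers are behind the lid, with no contact. Now pushing it forward along the arc.

Request:
drive_tool(series=[[0, 0.001, 0.015, 0, 0, 0, 0], [0, 0.002, 0.03, 0, 0, 0, 0], [0, 0.003, 0.045, 0, 0, 0, 0], [0, 0.004, 0.06, 0, 0, 0, 0], [0, 0.008, 0.072, 0, 0, 0, 0], [0, 0.013, 0.083, 0, 0, 0, 0], [0, 0.019, 0.094, 0, 0, 0, 0], [0, 0.026, 0.104, 0, 0, 0, 0]])

```text
clock: 29.5
tcp_pos: [0.5602, 0.0252, 0.127]
orientation: [-0.526, 0.529, 0.472, -0.47]
force: [0.5, -0.1, -0.3]
finger_gap: 0.0004
```

```bash
python3 - <<'E'
from lid import *
here(); cap("scene","s21.png",(300,110,480,260),4);cap("top","t21.png",(170,150,370,300),4); gb(-0.015,-0.045,0.096);gb(-.0237,-.045,.073)
E
```

```text
t 29.5 tcp [0.5602 0.0252 0.127 ] gap 0.0004 F [ 0.51 -0.1  -0.25] q [ 0.43  0.66 -0.76  1.83  0.58  0.88  0.85]
axes x [0.113 0.994 0.   ] y [ 0.005 -0.    -1.   ] z [-0.994  0.113 -0.005]
tcp in box [ 0.0128 -0.0446  0.127 ]
-> -0.015 -0.045 0.096
alt rv [array([ 0.0006,  0.001 , -0.0006]), array([-1.0000e-03, -3.1406e+00, -1.0000e-03])]
shift [-0.0001  0.0297  0.026 ] rv [ 0.0006  0.001  -0.0006] |d| 0.039 deg 0.1
-> -0.0237 -0.045 0.073
alt rv [array([ 0.0006,  0.001 , -0.0006]), array([-1.0000e-03, -3.1406e+00, -1.0000e-03])]
shift [-0.      0.0527  0.0347] rv [ 0.0006  0.001  -0.0006] |d| 0.063 deg 0.1
```

View pics/s21.png

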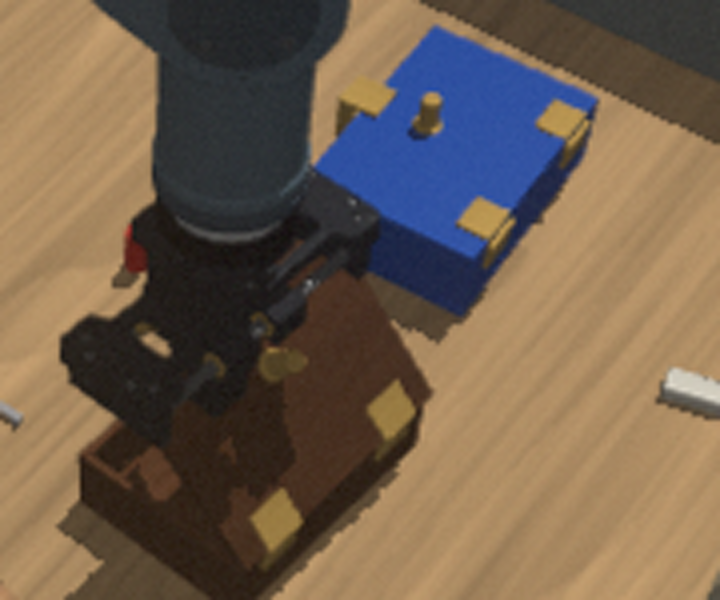

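The lid follows, now at about 45°, with the knob clear at (283,360). Continuing down.

Request:
drive_tool(series=[[0, 0.007, 0.008, 0, 0, 0, 0], [0, 0.014, 0.015, 0, 0, 0, 0], [0, 0.022, 0.021, 0, 0, 0, 0], [0, 0.03, 0.026, 0, 0, 0, 0], [0, 0.038, 0.03, 0, 0, 0, 0], [0, 0.045, 0.033, 0, 0, 0, 0], [0, 0.05, 0.034, 0, 0, 0, 0], [0, 0.053, 0.035, 0, 0, 0, 0]])

```text
clock: 30.27
tcp_pos: [0.5236, 0.029, 0.0706]
orientation: [0.528, -0.527, -0.471, 0.471]
force: [0.1, -0.4, 0.7]
finger_gap: 0.0004
```

```bash
python3 - <<'E'
from lid import *
here(); cap("scene","s22.png",(300,110,480,260),4)
gb(-.055,0,.09)
E
```

```text
t 30.27 tcp [0.5236 0.029  0.0706] gap 0.0004 F [ 0.14 -0.43  0.67] q [ 0.4   0.7  -0.7   1.94  0.66  0.75  0.76]
axes x [0.113 0.994 0.   ] y [-0.001  0.    -1.   ] z [-0.994  0.113  0.001]
tcp in box [-0.0239 -0.045   0.0706]
-> -0.055 0 0.09
alt rv [array([-0.0018,  0.0002, -0.    ]), array([-0.0000e+00, -3.1414e+00,  2.8000e-03])]
shift [ 0.0451 -0.0195  0.0309] rv [-0.0018  0.0002 -0.    ] |d| 0.058 deg 0.1
```

View pics/s22.png

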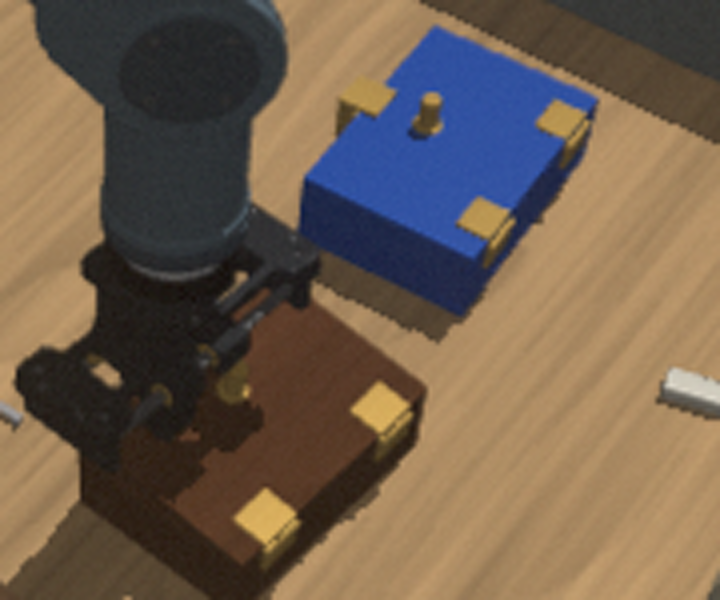

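The lid is nearly shut (about 0.15 rad). Moving to the middle of the front edge to press.

Request:
drive_tool(series=[[0, -0.015, 0, 0, 0, 0, 0], [0.01, -0.02, 0.005, 0, 0, 0, 0], [0.025, -0.02, 0.015, 0, 0, 0, 0], [0.04, -0.02, 0.025, 0, 0, 0, 0], [0.045, -0.018, 0.031, 0, 0, 0, 0], [0.045, -0.005, 0.031, 0, 0, 0, 0], [0.045, 0.005, 0.031, 0, 0, 0, 0], [0.045, 0.009, 0.031, 0, 0, 0, 0]])

```text
clock: 30.98
tcp_pos: [0.4981, 0.0766, 0.0607]
orientation: [0.528, -0.527, -0.47, 0.471]
force: [-0.2, -0.1, -0.3]
finger_gap: 0.0003
```

Request:
drive_tool(series=[[0, 0.001, 0, 0, 0, 0, 0], [0, 0.002, 0, 0, 0, 0, 0], [0, 0.003, 0, 0, 0, 0, 0], [0, 0.004, 0, 0, 0, 0, 0], [0, 0.004, 0, 0, 0, 0, 0], [0, 0.004, 0, 0, 0, 0, 0], [0, 0.004, 0, 0, 0, 0, 0], [0, 0.004, 0, 0, 0, 0, 0]])

```text
clock: 31.65
tcp_pos: [0.4986, 0.0771, 0.0587]
orientation: [0.528, -0.527, -0.471, 0.471]
force: [-0.0, 0.1, -0.1]
finger_gap: 0.0005
```

```bash
python3 - <<'E'
from lid import *
here()
E
```

```text
t 31.65 tcp [0.4986 0.0771 0.0587] gap 0.0005 F [-0.03  0.13 -0.06] q [ 0.29  0.69 -0.69  2.    0.68  0.7   0.63]
axes x [0.113 0.994 0.   ] y [ 0.  0. -1.] z [-0.994  0.113 -0.   ]
tcp in box [-0.0543 -0.      0.0587]
```

Request:
drive_tool(series=[[0, 0.001, 0, 0, 0, 0, 0], [0, 0.002, 0, 0, 0, 0, 0], [0, 0.003, 0, 0, 0, 0, 0], [0, 0.003, 0, 0, 0, 0, 0], [0, 0.003, 0, 0, 0, 0, 0], [0, 0.003, 0, 0, 0, 0, 0], [0, 0.003, 0, 0, 0, 0, 0], [0, 0.003, 0, 0, 0, 0, 0]])

```text
clock: 32.32
tcp_pos: [0.4987, 0.0773, 0.058]
orientation: [-0.527, 0.528, 0.471, -0.471]
force: [-8.8, -3.1, 33.5]
finger_gap: 0.0003
```

```bash
python3 - <<'E'
from lid import *
here(); cap("scene","s23.png",(300,130,440,270),5);cap("top","t23.png",(170,170,330,290),5)
E
```

```text
t 32.32 tcp [0.4987 0.0773 0.058 ] gap 0.0003 F [-8.83 -3.09 33.52] q [ 0.29  0.69 -0.69  2.    0.69  0.7   0.62]
axes x [ 0.113  0.994 -0.002] y [ 0.001 -0.002 -1.   ] z [-0.994  0.113 -0.001]
tcp in box [-0.0541  0.0002  0.058 ]
```

View pics/s23.png

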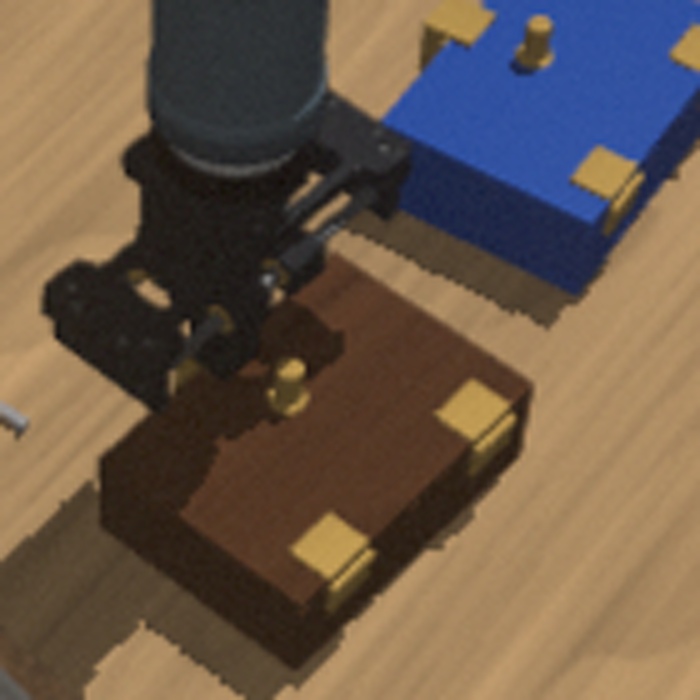

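The stop was reached at 33 N with the face level at z = 0.058. Backing off and going to the knob at (290,385).

Request:
drive_tool(series=[[0, -0.005, 0, 0, 0, 0, 0], [0, -0.02, 0, 0, 0, 0, 0.02], [0, -0.045, 0, 0, 0, 0, 0.04], [0, -0.06, 0, 0, 0, 0, 0.05], [0, -0.065, -0.01, 0, 0, 0, 0.05], [0, -0.065, -0.025, 0, 0, 0, 0.05], [0, -0.065, -0.034, 0, 0, 0, 0.05], [0, -0.065, -0.034, 0, 0, 0, 0.05]], grip_force=40)

```text
clock: 33.08
tcp_pos: [0.534, 0.0729, 0.1206]
orientation: [-0.528, 0.528, 0.471, -0.47]
force: [0.1, -0.6, -0.2]
finger_gap: 0.0448
```

```bash
python3 - <<'E'
from lid import *
here(); a=cap("scene","s24.png",(300,130,440,270),5);
# knob top in scene: crop ->
gb(-.02,0,.061)
for r in (0.0,0.05,):
    print(r,"knob base exp px",proj("scene",bw(-.02,0,.058)),"knob top",proj("scene",bw(-.02,0,.082)))
E
```

```text
t 33.08 tcp [0.534  0.0729 0.1206] gap 0.0448 F [ 0.14 -0.56 -0.22] q [ 0.36  0.64 -0.76  1.89  0.59  0.85  0.74]
axes x [0.115 0.993 0.001] y [ 0.001  0.001 -1.   ] z [-0.993  0.115 -0.001]
tcp in box [-0.0186 -0.0002  0.1206]
-> -0.02 0 0.061
alt rv [array([-0.0005, -0.0008,  0.0005]), array([-8.0000e-04,  3.1408e+00, -7.0000e-04])]
shift [ 0.      0.0592 -0.0001] rv [-0.0005 -0.0008  0.0005] |d| 0.059 deg 0.1
0.0 knob base exp px [354.96592749 209.92890402] knob top [355.38035609 203.83964058]
0.05 knob base exp px [354.96592749 209.92890402] knob top [355.38035609 203.83964058]
```

View pics/s24.png

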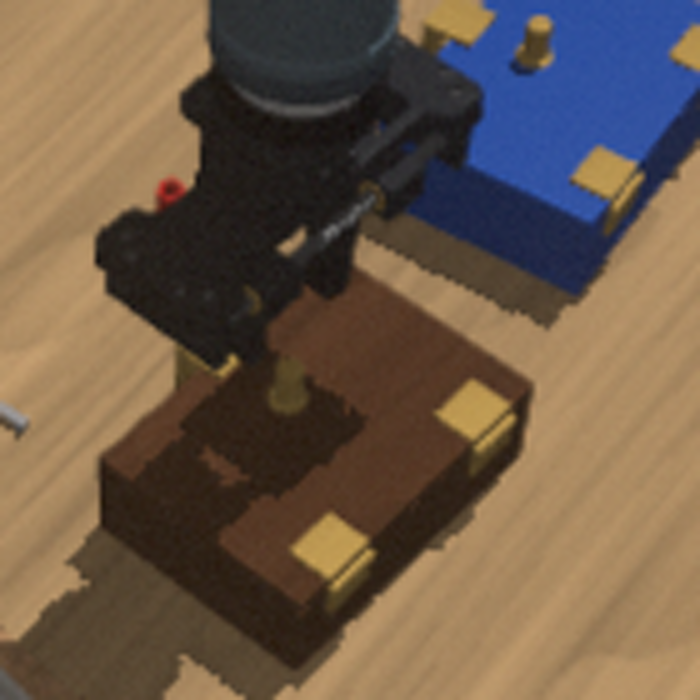

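```bash
python3 - <<'E'
from lid import *
g=lambda x,y:(300+x/5,130+y/5)
for p,z in (((289,366),.082),((288,402),.058)):
    w=onz("scene",g(*p),z); print(w.round(4),wb(w).round(4))
for n,p in [("FR",(102,458)),("BR",(302,602)),("BL",(530,385))]:
    w=onz("scene",g(*p),.058); print(n,w.round(4),wb(w).round(4))
# hinges / knob in top before closing: catch mid
w=onz("top",(242.3,274.6),.045);print("catch",wb(w).round(4))
E
```

```text
[0.5362 0.0784 0.082 ] [-0.017   0.0055  0.082 ]
[0.5387 0.076  0.058 ] [-0.0143  0.0034  0.058 ]
FR [ 0.4861 -0.0066  0.058 ] [-0.0572 -0.0846  0.058 ]
BR [ 0.6121 -0.0173  0.058 ] [ 0.0692 -0.081   0.058 ]
BL [0.6287 0.1568 0.058 ] [0.066  0.0939 0.058 ]
catch [-0.064   0.0011  0.045 ]
```

Request:
drive_tool(series=[[0.002, 0.01, 0, 0, 0, 0, 0.045], [0.003, 0.025, -0.001, 0, 0, 0, 0.045], [0.003, 0.04, -0.001, 0, 0, 0, 0.045], [0.003, 0.05, -0.001, 0, 0, 0, 0.045], [0.003, 0.056, -0.001, 0, 0, 0, 0.045], [0.003, 0.058, -0.001, 0, 0, 0, 0.045], [0.003, 0.058, -0.001, 0, 0, 0, 0.045], [0.003, 0.058, -0.001, 0, 0, 0, 0.045]])

```text
clock: 33.8
tcp_pos: [0.5337, 0.0764, 0.0627]
orientation: [0.528, -0.527, -0.471, 0.471]
force: [-0.1, 0.1, -0.2]
finger_gap: 0.0452
```

Request:
drive_tool(series=[[0, 0, 0, 0, 0, 0, 0.03], [0, 0, 0, 0, 0, 0, 0.02], [0, 0, 0, 0, 0, 0, 0.01], [0, 0, 0, 0, 0, 0, 0.01], [0, 0, 0, 0, 0, 0, 0.005], [0, 0, 0, 0, 0, 0, 0], [0, 0, 0, 0, 0, 0, 0], [0, 0, 0, 0, 0, 0, 0]])

```text
clock: 34.47
tcp_pos: [0.5339, 0.0769, 0.0628]
orientation: [0.528, -0.527, -0.471, 0.471]
force: [0.1, 3.4, 0.8]
finger_gap: 0.0129
```

```bash
python3 - <<'E'
from lid import *
here(); a=cap("scene","s25.png",(300,130,440,270),5)
E
```

```text
t 34.47 tcp [0.5339 0.0769 0.0628] gap 0.0129 F [0.07 3.44 0.83] q [ 0.3   0.73 -0.69  1.91  0.67  0.75  0.67]
axes x [0.113 0.994 0.001] y [ 0.001  0.001 -1.   ] z [-0.994  0.113 -0.   ]
tcp in box [-0.0192  0.0037  0.0628]
```

View pics/s25.png

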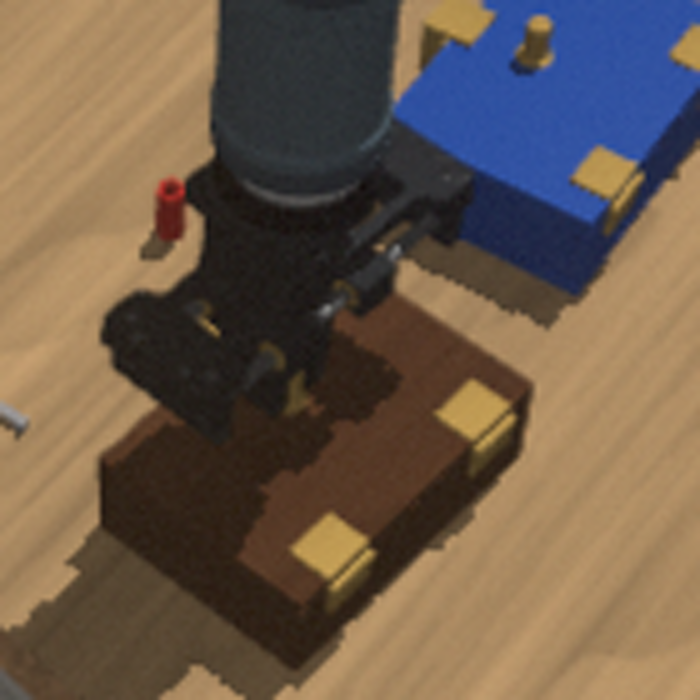

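The knob is gripped (gap 12.9 mm). Tugging up 5 mm and holding.

Request:
drive_tool(series=[[0, -0.002, 0, 0, 0, 0, 0], [0, -0.004, 0, 0, 0, 0, 0], [0, -0.005, 0, 0, 0, 0, 0], [0, -0.005, 0, 0, 0, 0, 0], [0, -0.005, 0, 0, 0, 0, 0], [0, -0.005, 0, 0, 0, 0, 0], [0, -0.005, 0, 0, 0, 0, 0], [0, -0.005, 0, 0, 0, 0, 0]])

```text
clock: 35.18
tcp_pos: [0.5339, 0.0768, 0.0675]
orientation: [0.528, -0.527, -0.471, 0.47]
force: [2.9, 3.7, -5.8]
finger_gap: 0.0126
```

```bash
python3 - <<'E'
from lid import *
here(); a=cap("scene","s26.png",(300,130,440,270),5)
s=[env.read_state()["force"].round(2)]; print(s)
E
```

```text
t 35.18 tcp [0.5339 0.0768 0.0675] gap 0.0126 F [ 2.89  3.69 -5.81] q [ 0.3   0.72 -0.7   1.91  0.66  0.76  0.68]
axes x [0.113 0.994 0.002] y [ 0.     0.002 -1.   ] z [-0.994  0.113 -0.   ]
tcp in box [-0.0192  0.0037  0.0675]
[array([ 2.88,  4.46, -4.89])]
```

View pics/s26.png

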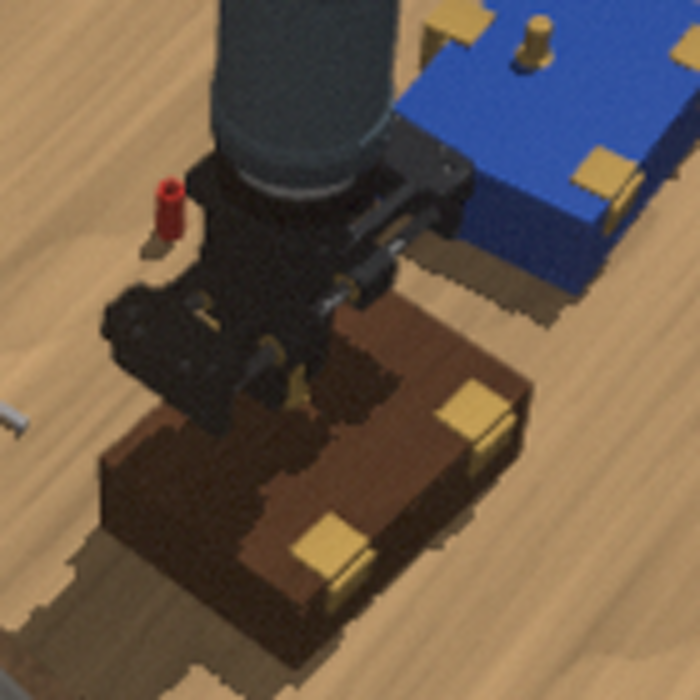

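The pull reads 5–6 N and the lid has not moved (front corner still at (102,458)), so the knob is out about 4 mm and the catch holds. Holding a little longer, then easing back and letting go.

Request:
drive_tool(series=[[0, -0.0005, 0, 0, 0, 0, 0], [0, -0.0005, 0, 0, 0, 0, 0], [0, -0.0005, 0, 0, 0, 0, 0], [0, -0.0005, 0, 0, 0, 0, 0], [0, 0.001, 0, 0, 0, 0, 0], [0, 0.003, 0, 0, 0, 0, 0], [0, 0.0045, 0, 0, 0, 0, 0], [0, 0.005, 0, 0, 0, 0, 0]])

```text
clock: 35.9
tcp_pos: [0.5338, 0.0768, 0.0627]
orientation: [0.528, -0.527, -0.471, 0.471]
force: [1.6, 4.5, 3.6]
finger_gap: 0.0126
```

Request:
drive_tool(series=[[0, 0, 0, 0, 0, 0, 0.02], [0, 0, 0, 0, 0, 0, 0.03], [0, 0, 0, 0, 0, 0, 0.04], [0, 0, 0, 0, 0, 0, 0.045], [0, -0.005, 0, 0, 0, 0, 0.045], [0, -0.025, 0, 0, 0, 0, 0.045], [0, -0.055, 0, 0, 0, 0, 0.045], [0, -0.09, 0, 0, 0, 0, 0.045]])

```text
clock: 36.57
tcp_pos: [0.5322, 0.0756, 0.1526]
orientation: [0.528, -0.527, -0.47, 0.472]
force: [0.5, 0.1, 0.9]
finger_gap: 0.0452
```

Request:
drive_tool(series=[[0, -0.03, 0.02, 0, 0, 0, 0.045], [0, -0.06, 0.05, 0, 0, 0, 0.045], [0, -0.08, 0.08, 0, 0, 0, 0.045], [0, -0.08, 0.1, 0, 0, 0, 0.045], [0, -0.08, 0.1, 0, 0, 0, 0.045], [0, -0.08, 0.1, 0, 0, 0, 0.045], [0, -0.08, 0.1, 0, 0, 0, 0.045], [0, -0.08, 0.1, 0, 0, 0, 0.045]])

```text
clock: 37.23
tcp_pos: [0.4351, 0.0872, 0.2323]
orientation: [0.528, -0.527, -0.471, 0.471]
force: [-0.3, -0.2, 0.3]
finger_gap: 0.0448
```

```bash
python3 - <<'E'
from lid import *
here(); a=cap("scene","s27.png",(200,130,440,330),3.3);b=cap("top","t27.png")
E
```

```text
t 37.23 tcp [0.4351 0.0872 0.2323] gap 0.0448 F [-0.34 -0.24  0.32] q [ 0.52  0.33 -0.96  2.02  0.33  0.95  0.84]
axes x [0.114 0.993 0.001] y [-0.     0.001 -1.   ] z [-0.993  0.114  0.001]
tcp in box [-0.1185  0.0028  0.2323]
```

View pics/s27.png

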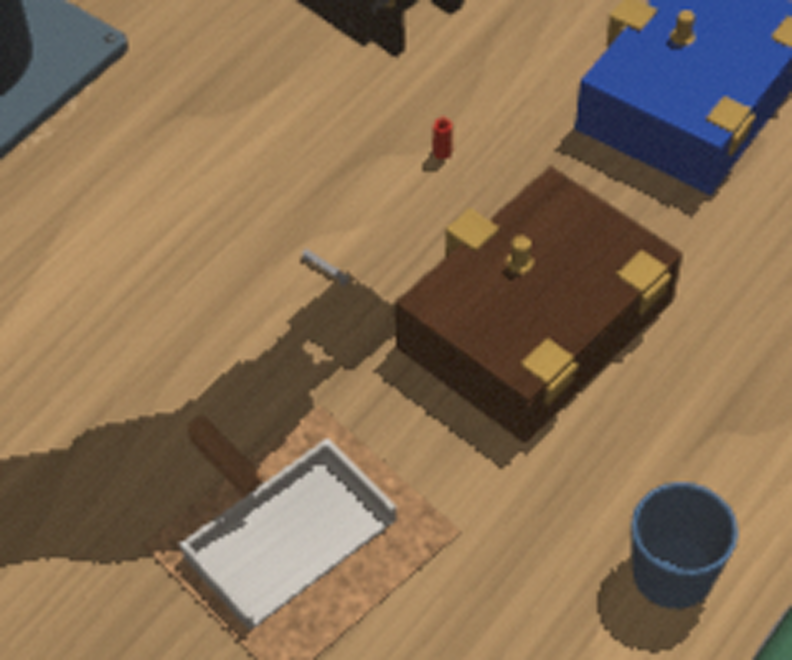

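View pics/t27.png

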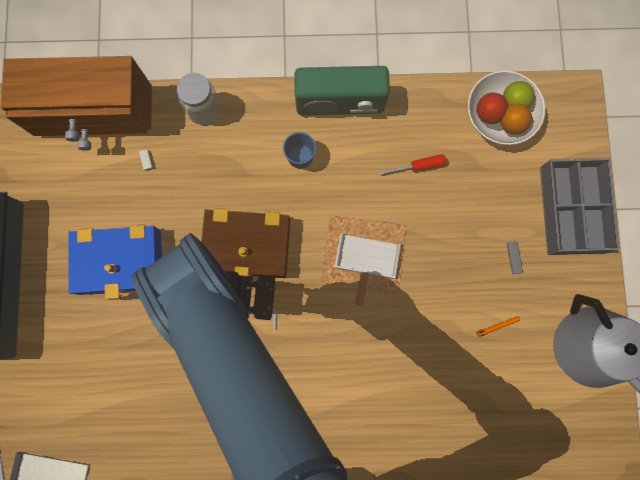

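The box is shut with the knob seated at (520,255) in the crop. The scoop lies flat on its mat, the bystanders are where they were, and the gripper is clear. Handing in.

```bash
python3 - <<'E'
from station import env
print(env.close_job())
E
```

```text
the job is handed in; nothing more can be done
None
```

The job is done and handed in at about 37 s of the 210 s allowed; no verdict was reported.

- **Barrels:** Two black barrels were present. I put both in the scoop, tipped them into the walnut box and set the scoop back on its mat. After the tip, the pictures showed both lying flat on the box floor. By the next look the front one had moved back against the other, still inside.
- **Lid:** I pushed it shut from behind and pressed the front edge until it stopped at about 33 N. That is more than the catch should need, and one press was enough.
- **Tug:** A pull on the knob of 5–6 N moved the gripped knob up about 4.7 mm and was held for about 0.8 s. The lid did not move in the picture.
- **Final check:** The box is shut, the knob is back in, and the scoop is flat, with its pan centre within about 10 mm of the mat's centre. The cup, clip, sleeve, eraser, lead case and screwdriver look unmoved, and the gripper is clear of everything.

**Disagreements:** The two cameras differed by about 5 mm on where the box and knob are, so I gripped the knob at a point between the two. That left a side force of 3–4 N during the grip. I judged the lid angle only from pictures and forces, not from a direct reading.

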